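# Pack up the spare border tiles

## Task

Pack up after the tile repair: lay every white border tile from the counter on the untidy pile on the wooden board, lengthwise like the others, and tap the pile until all its edges line up and it sits flush against the board's end stop. Carry the aluminium tray to the open pink jar by its bar and tip it so that the little trim pieces slide off its open end into the jar (put in any that miss), then stand the empty tray back on the counter, leaving the jar upright and the other kitchen things where they are.

Things in the scene. Friction and masses are not known exactly. Their poses are not given: they have to be found in the camera images.
- board: Fixed wooden board, 210 x 130 mm, 18 mm thick, with an upright wooden end stop along one short end (20 mm thick, the full 130 mm wide, rising 52 mm above the board's top). Origin on the counter under the board; x points along the board towards the end stop, y across it, z up. The board runs from x = -110 to +100 mm and its top is at z = 18 mm
- stop (a point): Foot of the end stop's inner face, mid-width, at the board's top surface (80 mm along the board's x from its origin); same axes as the board. A tile flush with the stop has its centre at x = -50 mm from here
- tile0: White glazed border tile, 100 x 50 x 7 mm, 80 g. Origin at the centre of its underside; x along its 100 mm length, y across its 50 mm width. Starts in the untidy pile on the board
- tile1: White glazed border tile, 100 x 50 x 7 mm, 80 g. Origin at the centre of its underside; x along its 100 mm length, y across its 50 mm width. Starts in the untidy pile on the board
- tile2: White glazed border tile, 100 x 50 x 7 mm, 80 g. Origin at the centre of its underside; x along its 100 mm length, y across its 50 mm width. Starts in the untidy pile on the board
- tile3: White glazed border tile, 100 x 50 x 7 mm, 80 g. Origin at the centre of its underside; x along its 100 mm length, y across its 50 mm width. Starts lying flat on the open counter; may be absent
- tile4: White glazed border tile, 100 x 50 x 7 mm, 80 g. Origin at the centre of its underside; x along its 100 mm length, y across its 50 mm width. Starts lying flat on the open counter; may be absent
- tile5: White glazed border tile, 100 x 50 x 7 mm, 80 g. Origin at the centre of its underside; x along its 100 mm length, y across its 50 mm width. Starts lying flat on the open counter; may be absent
- tray: Loose straight-sided aluminium pouring tray, 160 mm long and 84 mm wide, 220 g, floor 3 mm thick, 26 mm walls on both sides and at the back, open at the front end. Origin under it at floor level; x from -89 mm (open front end) to +71 mm (closed back), y across, z up. A wooden carrying bar bridges it over the origin
- tray_handle (a point): Middle of the tray's carrying bar, 75 mm above its underside; the bar is 14 mm square, runs along the tray's y and is 84 mm long between its two posts
- tray_lip (a point): Middle of the tray's open front edge, on its floor (89 mm from the origin along the tray's -x)
- piece0: Small chunky white ceramic trim piece, stepped, 24 x 22 mm and 20 mm high, 20 g. Origin at the centre of its underside. Starts in the tray; may be absent
- piece1: Small chunky white ceramic trim piece, stepped, 24 x 22 mm and 20 mm high, 20 g. Origin at the centre of its underside. Starts in the tray; may be absent
- piece2: Small chunky white ceramic trim piece, stepped, 24 x 22 mm and 20 mm high, 20 g. Origin at the centre of its underside. Starts in the tray; may be absent
- piece3: Small chunky white ceramic trim piece, stepped, 24 x 22 mm and 20 mm high, 20 g. Origin at the centre of its underside. Starts in the tray; may be absent
- jar: Loose pink plastic storage jar without its cap, round and open at the top, 132 mm across, 100 mm high, mouth 117 mm inside, floor 5 mm thick, 300 g. Origin at the centre of its underside, z up
- masala_tin: Bystander: small closed tin, 54 mm across, 60 mm high. Origin under its centre
- jar_cap: Bystander: the pink cap, a disc 132 mm across and 20 mm high, lying flat. Origin under its centre
- chimta: Bystander: steel tongs 290 mm long, 16 mm high, lying flat. Origin at the middle, x along the length
- pot_lid: Bystander: aluminium pot lid, 190 mm across, 46 mm high with its knob. Origin under its centre
- chakla: Bystander: round wooden rolling board, 210 mm across, 30 mm high. Origin under its centre
- tumbler: Bystander: steel tumbler, 68 mm across, 100 mm high. Origin under its centre

How it is judged:
By the outcome, as a careful person would: the job done as asked, in the order asked, and still so for the second after the job is handed in, with the robot touching nothing.
Of tile3, tile4, tile5 only 2 to 3 are there at a start; the rules pass over those that are not, and their reading is None.
Of piece0, piece1, piece2, piece3 only 2 to 4 are there at a start; the rules pass over those that are not, and their reading is None.
At some moment in a run one of jar, tray may be knocked a few centimetres aside while the robot is not near it.
It also fails if it takes over 200 s, if anything falls off the work surface, if the arm or the gripper's body presses on something with over 40 N, if the wrist force passes 120 N, or if a joint passes its speed limit or range.

## Robot

A 7-joint arm with a two-finger parallel gripper is mounted at the origin on the work surface. World frame = base frame: x ahead of the robot, y to its left, z up, the work surface at z = 0. Lengths are in m, angles in rad, forces in N, time in s.
With the tool pointing down it reaches from about 0.4 to 0.9 m from the base axis. Payload 5.5 kg.
Tool frame: the origin (TCP) lies midway between the tips of the shut fingers; the grasp point (between the pads) lies 19 mm behind it; z points along the fingers, y is the direction in which the jaws open and shut (so a half turn about z gives the same grasp; the last joint's range is limited). The gripper opens to 85 mm and grips with 20 to 120 N. Pads are 22 mm wide; open, the fingers measure 114 mm over their backs; the gripper's body (76 mm by 85 mm) begins 54 mm behind the grasp point. The pads swing forward as they close: fully open they stand 13 mm farther back than shut.
Start: joints at [1.39, 0.501, -0.427, 1.55, 0.221, 1.138, -0.21], TCP at [0.279, -0.587, 0.231] pointing down, gripper open.
Joint ranges: [-2.88, 2.88], [-0.31, 2.03], [-1.54, 1.56], [0.2, 2.42], [-1.41, 4.55], [0.19, 2.02], [-2.57, 2.57]. Speed limits (rad/s): [2.57, 2.57, 3.14, 3.14, 3.14, 3.14, 3.14].

## Interface

Orientations are given as [roll, pitch, yaw] about the fixed x, y, z axes, in that order (R = Rz(yaw) Ry(pitch) Rx(roll)).
In Python, from rig import robot gives the robot as it stands.
- The arm moves only by the tool apply_moves, never from a script. Its argument "targets" is a list of rows, each an object of numbers: "tx", "ty", "tz": the shift along the tool's x, y, z in cm; "rx", "ry", "rz": the turn, a rotation vector about the tool's x, y, z in rad; "jaw": the opening in per cent of the stroke, from 0 (shut) to 100 (fully open). In form: [{"tx": .., "ty": .., "tz": .., "rx": .., "ry": .., "rz": .., "jaw": ..}, ...]. A call has 1 to 20 rows; each row shifts and turns the commanded pose from where the row before left it, along the tool's axes as they then stand; what a row does not reach is not made up. A row lasts 1/10 s, in which the tool goes at most 50 mm and 8.59 degrees, less where a joint would pass 70% of its speed; a pose out of reach is approached as far as the arm can. A call is refused whole if a number of a shift passes 5 or a number of a turn 0.15, either way. A call with a gripper value outside its range is refused whole. The fingers move at their own pace and stop on an object; "force" is the grip in N (left out, the last holds). Time passes only in rows, so rows that do not move let the fingers close. It gives the time, the measured TCP pose, the force and the opening at its end, in the units of the state.
- robot.get_state(): the state, without advancing time (a new reading comes with each control period).
- robot.read_camera(name): name is "side" or "top" or "wrist"; returns (picture, depth): 480x640x3 uint8, red, green, blue; 480x640 float32, m along the optical axis (not along the pixel's ray), 0 where there is no reading.
- robot.calibration(name): a dict with "fx", "fy", "cx", "cy" (pixels), "camera_from_world" (4x4, takes a point from world to camera coordinates); the wrist camera has in their place "mount" (4x4, takes a point from camera to tool coordinates, whose origin is the TCP and whose axes are the flange's). Camera axes: x right, y down, z forward; pixel columns grow to the right and rows downward; lengths in m; the calibration is good to about 2 mm. A picture is of the moment at which its call begins: read the wrist's pose just before it. calibration takes no time and is no camera call.
- robot.hand_in(): hands the job in, once; it reports no verdict.
Trained networks look in the newest picture that a camera, given by its name, has taken for a name from the list of things; names that differ only in an ending like _2 or _b are one class to them, and where a whole thing is asked for, a point or a joint stands for the part that bears it (a point fixed in the world has none). Each returns a list of dicts, best first, with "p" (0 to 1); they miss things now and then, are a little off and sometimes report something else, mostly with a low value. They report only what shows in the picture. A call takes as long as a camera call.
- robot.boxes_of(camera, name): "position" ([x, y, z] in m, in world coordinates, good to about 4 mm: the middle of the surface that is visible of it).
- robot.mark_of(camera, name): "position" ([x, y, z] in m, in world coordinates, good to about 4 mm: a listed point, or the origin of a listed thing).
The state is a dict: "time_s": time; "joint_positions": joint angles; "joint_velocities": joint speeds; "tau": joint torques, N m; "ee_pos": TCP position; "ee_rot": TCP orientation; "wrist_force": force on the tool from outside, world axes, zero at the start; "ft_torque": the same for the moment, N m; "finger_gap": finger opening in m.
Only numpy, scipy, OpenCV 4.12 (cv2) and the standard library are available. Lean on these libraries where they do the work, as an engineer would, in place of code of your own. Each camera call takes 0.05 s, during which the arm holds its last target.

## Working session

There is one attempt and no reset: what is moved stays moved. The work goes in short steps, Python scripts to look and compute and a tool call to move; the robot and the scene stay as the last step left them, time stands still between calls to the robot, and variables do not carry over. Pictures are saved under pics/ and viewed, and the job is handed in when it is done.

Besides the shell and the picture viewer there is one more tool, called after "Request:" as name(argument=value, ...), one argument or row to a line, values as JSON. apply_moves: Moves the arm, as the interface text tells. Its arguments: {"type":"object","properties":{"targets":{"type":"array","items":{"type":"object","properties":{"tx":{"type":"number"},"ty":{"type":"number"},"tz":{"type":"number"},"rx":{"type":"number"},"ry":{"type":"number"},"rz":{"type":"number"},"jaw":{"type":"number"}}}},"force":{"type":"number"}},"required":["targets"]}

```bash
ls -la; mkdir -p pics; cat > h.py <<'E'
import numpy as np, cv2
from rig import robot
from scipy.spatial.transform import Rotation as R
def snap(cam,fn):
    im,d=robot.read_camera(cam); cv2.imwrite('pics/'+fn,im[:,:,::-1]); return im,d
def world(cam,u,v,z,st=None):
    c=robot.calibration(cam)
    p=np.array([(u-c['cx'])*z/c['fx'],(v-c['cy'])*z/c['fy'],z,1.0])
    if 'camera_from_world' in c: return (np.linalg.inv(c['camera_from_world'])@p)[:3]
def cloud(cam,d,st=None):
    c=robot.calibration(cam); v,u=np.mgrid[0:480,0:640]
    P=np.stack([(u-c['cx'])*d/c['fx'],(v-c['cy'])*d/c['fy'],d,np.ones_like(d)],-1)
    if 'camera_from_world' in c: T=np.linalg.inv(c['camera_from_world'])
    else:
        W=np.eye(4);W[:3,:3]=R.from_euler('xyz',st['ee_rot']).as_matrix();W[:3,3]=st['ee_pos'];T=W@c['mount']
    X=(P@T.T)[...,:3]; X[d==0]=np.nan; return X
E
python3 - <<'E'
from h import *
s=robot.get_state(); print(s)
for c in ['side','top','wrist']:
    print(c,robot.calibration(c))
    snap(c,c+'0.png')
E
```

```text
total 12
drwxr-xr-x  3 agent agent 4096 Dec  7 06:07 .
drwxr-xr-x 23 root  root  4096 Dec  7 06:07 ..
drwxr-xr-x  2 agent agent 4096 Dec  7 06:07 pics
{'time_s': 0.0, 'joint_positions': array([ 1.39020321,  0.50182549, -0.42675151,  1.55145437,  0.22076169,
        1.13831399, -0.21030208]), 'joint_velocities': array([-4.87812849e-05,  9.34407398e-04,  3.71059814e-04,  1.19994765e-03,
       -1.56352741e-03, -2.87719521e-04, -4.53310819e-04]), 'tau': array([ 1.00937039e-03, -5.69516659e+01, -5.81610560e+00, -2.80932301e+01,
        1.04970668e-02,  1.19840112e-02,  2.44595832e-06]), 'ee_pos': array([ 0.27873517, -0.58642571,  0.23026805]), 'ee_rot': array([-3.13963692e+00, -7.24289014e-05,  4.43795789e-01]), 'wrist_force': array([0.54960362, 0.16753008, 0.109519  ]), 'ft_torque': array([-0.01121554, -0.03358652, -0.03025752]), 'finger_gap': 0.08568592070039531}
side {'fx': 603.9873104202214, 'fy': 603.9873104202214, 'cx': 318.0756501758907, 'cy': 233.2309507369861, 'camera_from_world': array([[-0.82758675, -0.5611061 ,  0.01612793,  0.43218902],
       [-0.34719608,  0.48908758, -0.8
[... 281 characters left out ...]
[[ 0.0201842 , -0.99979012,  0.00350927, -0.02130588],
       [-0.99780803, -0.02036519, -0.06296336,  0.53056605],
       [ 0.06302161, -0.00223071, -0.99800967,  1.54130108],
       [ 0.        ,  0.        ,  0.        ,  1.        ]])}
wrist {'fx': 382.02012769405553, 'fy': 382.02012769405553, 'cx': 323.8464779286229, 'cy': 241.31673568261223, 'mount': array([[ 9.80302734e-04, -9.48132988e-01, -3.17872422e-01,
         8.16190776e-02],
       [ 9.99998784e-01,  5.43807154e-04,  1.46190738e-03,
         3.05242142e-04],
       [-1.21322132e-03, -3.17873468e-01,  9.48132367e-01,
        -1.43126734e-01],
       [ 0.00000000e+00,  0.00000000e+00,  0.00000000e+00,
         1.00000000e+00]])}
```

View pics/top0.png

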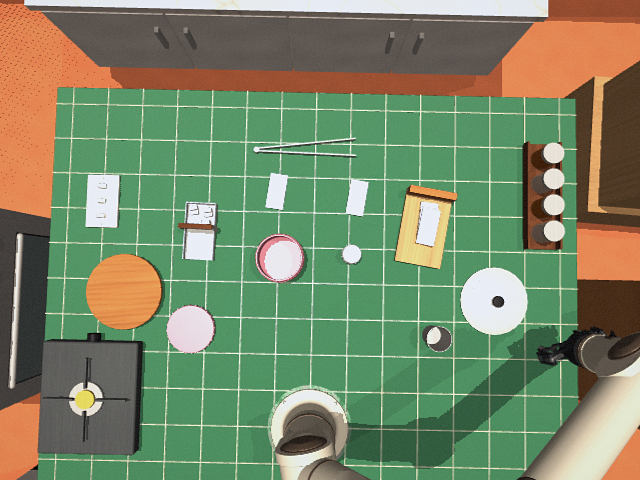

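View pics/side0.png

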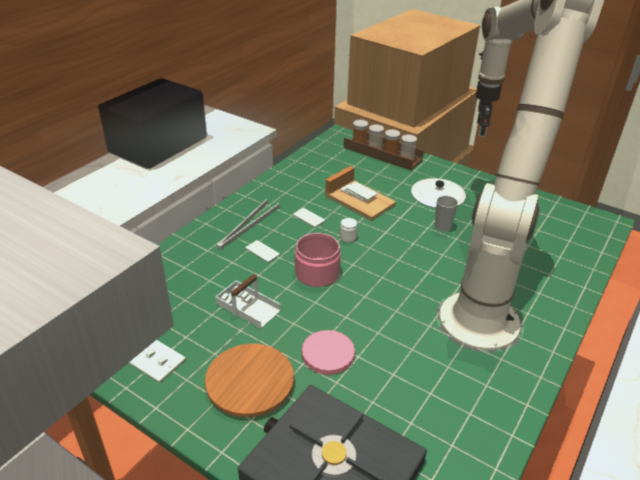

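```bash
python3 - <<'E'
from h import *
for n in ['board','stop','tile0','tray','tray_handle','tray_lip','piece0','jar','masala_tin','jar_cap','chimta','pot_lid','chakla','tumbler']:
    for r in robot.mark_of('top',n): print(n,round(r['p'],2),np.round(r['position'],3))
print(robot.get_state()['time_s'])
E
```

```text
board 0.57 [ 0.568 -0.312  0.006]
stop 0.61 [ 0.645 -0.324  0.017]
tile0 0.87 [ 0.656  0.11  -0.002]
tile0 0.83 [ 0.567 -0.32   0.031]
tile0 0.58 [ 0.582 -0.319  0.015]
tile0 0.56 [ 0.566 -0.319  0.026]
tile0 0.41 [0.364 0.526 0.   ]
tray 0.74 [0.546 0.317 0.001]
tray 0.56 [0.366 0.521 0.002]
tray_handle 0.61 [0.55  0.32  0.073]
tray_handle 0.55 [ 0.564 -0.314  0.002]
tray_lip 0.74 [0.463 0.326 0.009]
tray_lip 0.6 [0.549 0.324 0.072]
piece0 0.46 [0.595 0.297 0.   ]
piece0 0.37 [0.561 0.305 0.002]
piece0 0.18 [0.463 0.323 0.008]
jar 0.71 [0.468 0.088 0.002]
masala_tin 0.88 [ 0.481 -0.101 -0.002]
masala_tin 0.24 [0.553 0.323 0.072]
jar_cap 0.97 [0.266 0.336 0.002]
jar_cap 0.33 [0.596 0.297 0.003]
chimta 0.96 [0.783 0.023 0.002]
pot_lid 0.39 [ 0.567 -0.32   0.03 ]
chakla 0.96 [0.364 0.521 0.   ]
tumbler 0.77 [ 0.264 -0.332  0.001]
0.85
```

```bash
cat >> h.py <<'E'
def rects(X,im,lo,hi,zr,white=True,amin=15):
    m=(X[...,0]>lo[0])&(X[...,0]<hi[0])&(X[...,1]>lo[1])&(X[...,1]<hi[1])
    m&=(X[...,2]>zr[0])&(X[...,2]<zr[1])
    if white: m&=(im.min(-1)>170)
    n,l,s,c=cv2.connectedComponentsWithStats(m.astype(np.uint8),connectivity=4)
    for i in range(1,n):
        if s[i,4]<amin: continue
        q=X[l==i]; r=cv2.minAreaRect((q[:,:2]*1000).astype(np.float32))
        print('px',np.round(c[i]),'n',s[i,4],'z %.3f'%np.median(q[:,2]),'rect',np.round(r[0],1),np.round(r[1],1),round(r[2],1))
E
python3 - <<'E'
from h import *
im,d=robot.read_camera('top'); np.savez('top1.npz',im=im,d=d)
X=cloud('top',d)
rects(X,im,(0.35,-0.45),(0.8,0.4),(-0.01,0.05))
big=im[170:290,170:470]; cv2.imwrite('pics/topz.png',cv2.resize(big,None,fx=2.66,fy=2.66,interpolation=cv2.INTER_CUBIC)[:,:,::-1])
b=np.concatenate([im[180:280,380:470],im[180:280,160:250]],1); cv2.imwrite('pics/topz2.png',cv2.resize(b,None,fx=4.4,fy=4.4,interpolation=cv2.INTER_CUBIC)[:,:,::-1])
E
```

```text
px [297. 150.] n 257 z 0.015 rect [781.5  29.1] [287.5  34.3] 88.7
px [245. 157.] n 28 z -0.000 rect [756.9 198.3] [75.5  3.8] 1.4
px [338. 144.] n 16 z -0.000 rect [798.6 -67.9] [ 2.2 43. ] 1.3
px [210. 157.] n 27 z 0.001 rect [751.9 299.4] [ 3.1 72.8] 89.9
px [387. 148.] n 35 z 0.001 rect [ 795.3 -205.2] [42.5 51.2] 45.7
px [455. 170.] n 83 z 0.001 rect [ 735.6 -393.7] [125.7  70.9] 23.2
px [280. 162.] n 16 z -0.000 rect [744.4  98.8] [41.9  0.7] 1.6
px [209. 185.] n 33 z 0.001 rect [669.8 299. ] [ 5.4 79.7] 87.3
px [276. 190.] n 631 z 0.006 rect [658.4 107.9] [105.3 100.6] 81.7
px [356. 197.] n 872 z 0.005 rect [ 612.1 -111.1] [197.2 255.9] 4.1
px [190. 175.] n 33 z -0.000 rect [700.2 355.1] [ 2.2 89.8] 1.0
px [233. 176.] n 46 z -0.000 rect [698.7 233.5] [  7.9 111.7] 0.4
px [422. 180.] n 33 z -0.001 rect [ 698.  -312.5] [62.4 24.9] 72.8
px [244. 192.] n 26 z -0.000 rect [656.9 199.4] [71.9  1.4] 1.5
px [403. 180.] n 16 z 0.002 rect [ 698.7 -256.3] [37.   4.7] 86.0
px [428. 223.] n 784 z 0.038 rect [ 573.5 -321.5] [ 58.5 122.9] 81.6
px [455. 243.] n 108 z -0.000 rect [ 523.1 -418.
[... 696 characters left out ...]
z 0.005 rect [463.1  85.8] [107.4 101.6] 1.5
px [385. 269.] n 127 z 0.000 rect [ 443.4 -209.2] [162.8  91.5] 24.5
px [211. 278.] n 68 z -0.001 rect [416. 275.] [118.3  52.6] 79.0
px [418. 283.] n 53 z -0.000 rect [ 401.6 -301. ] [29.2 95.4] 74.7
px [311. 283.] n 72 z 0.001 rect [399.7   5.6] [80.4 70.8] 49.8
px [465. 292.] n 315 z 0.009 rect [ 377.8 -399.1] [ 76.1 118.8] 13.4
px [241. 287.] n 26 z -0.000 rect [381.8 199.6] [ 3.  61.7] 89.0
px [179. 280.] n 17 z 0.001 rect [400.7 375.6] [ 0.1 44.8] 1.2
px [259. 282.] n 33 z -0.000 rect [400.9 148.9] [ 2.9 88. ] 1.1
px [355. 284.] n 43 z 0.001 rect [ 400.8 -125.7] [  3.1 104.5] 1.0
px [347. 294.] n 15 z 0.001 rect [370.7 -99.4] [39.5  0.7] 0.9
```

View pics/topz2.png

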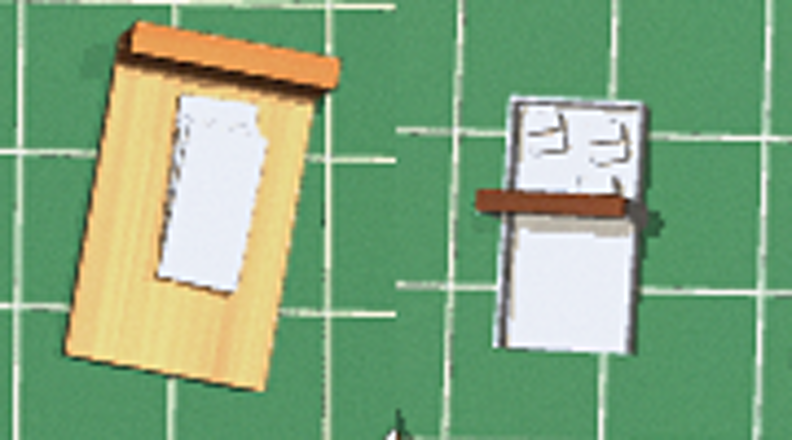

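```bash
cat >> h.py <<'E'
def fitrect(X,im,c,r,zr,thr=200,ero=1):
    m=(np.hypot(X[...,0]-c[0],X[...,1]-c[1])<r)&(X[...,2]>zr[0])&(X[...,2]<zr[1])&(im.min(-1)>thr)
    m=cv2.morphologyEx(m.astype(np.uint8),cv2.MORPH_OPEN,np.ones((5,5),np.uint8))
    n,l,s,cc=cv2.connectedComponentsWithStats(m)
    if n<2: return None
    i=1+np.argmax(s[1:,4]); q=X[l==i]; r=cv2.minAreaRect((q[:,:2]*1000).astype(np.float32))
    a=r[2]; 
    if r[1][0]<r[1][1]: a=a-90
    return np.array(r[0])/1000,np.array(r[1]),np.radians(a),np.median(q[:,2]),cc[i]
def togo(p,yaw=None):
    s=robot.get_state(); d=np.array(p)-s['ee_pos']; psi=s['ee_rot'][2]; Rm=R.from_euler('xyz',s['ee_rot']).as_matrix()
    print('TCP',np.round(s['ee_pos'],4),'rot',np.round(s['ee_rot'],4),'gap',round(s['finger_gap'],4),'t',round(s['time_s'],2))
    print('tool cm',np.round(Rm.T@d*100,2),'rz',None if yaw is None else round(-((yaw-psi+np.pi)%(2*np.pi)-np.pi),3),'joints',np.round(s['joint_positions'],2))
E
python3 - <<'E'
from h import *
z=np.load('top1.npz'); im,d=z['im'],z['d']; X=cloud('top',d)
for c in [(0.656,0.108),(0.64,-0.12),(0.57,-0.32)]:
    print(fitrect(X,im,c,0.09,(-0.01,0.06)))
m=(X[...,2]>0.06)&(X[...,2]<0.085)&(X[...,0]>.62)&(X[...,0]<.75)&(X[...,1]>-.42)&(X[...,1]<-.23)
r=cv2.minAreaRect((X[m][:,:2]*1000).astype(np.float32)); print('stop',r,np.median(X[m][:,2]))
togo((0.62,-0.12,0.23),-0.1)
E
```

```text
(array([0.65873291, 0.10710133]), array([48.65437698, 99.56244659]), np.float64(-0.14145193708679568), np.float64(0.006536543351054691), array([276.15743945, 190.91522491]))
(array([ 0.64513165, -0.12204519]), array([49.8765831 , 98.43099976]), np.float64(-0.1444439985714997), np.float64(0.006950432860530986), array([356.60413081, 197.31669535]))
(array([ 0.57354987, -0.32031528]), array([ 49.443573  , 120.32500458]), np.float64(-0.18325863935302308), np.float64(0.03814483290091619), array([428.19448276, 223.5062069 ]))
stop ((654.7020263671875, -325.49505615234375), (131.0074005126953, 20.998416900634766), 80.8299789428711) 0.06940273520140694
TCP [ 0.2791 -0.587   0.2313] rot [ 3.1415 -0.      0.4439] gap 0.0854 t 0.9
tool cm [ 50.84 -27.54   0.13] rz 0.544 joints [ 1.39  0.5  -0.43  1.55  0.22  1.14 -0.21]
```

Request:
apply_moves(
  targets=[
    {"tx": 4.2, "ty": -2.2},
    {"tx": 4.2, "ty": -2.2},
    {"tx": 4.2, "ty": -2.2},
    {"tx": 4.2, "ty": -2.2},
    {"tx": 4.2, "ty": -2.2},
    {"tx": 4.2, "ty": -2.2},
    {"tx": 4.2, "ty": -2.2},
    {"tx": 4.2, "ty": -2.2},
    {"tx": 4.2, "ty": -2.2},
    {"tx": 4.2, "ty": -2.2},
    {"tx": 4.2, "ty": -2.2},
    {"tx": 4.2, "ty": -2.2},
    {"rz": 0.147},
    {"rz": 0.147},
    {"rz": 0.147},
    {"rz": 0.147},
    {},
  ],
  force=30,
)

```text
invalid input
```

```bash
python3 - <<'E'
from h import *
togo((0.6451,-0.122,0.10),-0.144)
s=robot.get_state(); im,d=snap('wrist','w1.png'); X=cloud('wrist',d,s); np.savez('w1.npz',im=im,d=d)
print(fitrect(X,im,(0.645,-0.122),0.1,(-0.02,0.03)))
E
```

```text
TCP [ 0.2791 -0.587   0.2313] rot [ 3.1415 -0.      0.4439] gap 0.0854 t 0.9
tool cm [ 53.02 -26.28  13.13] rz 0.588 joints [ 1.39  0.5  -0.43  1.55  0.22  1.14 -0.21]
None
```

View pics/w1.png

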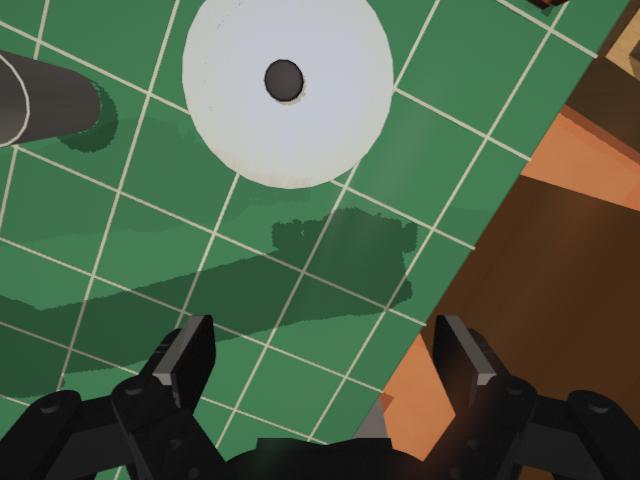

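Wrist view before moving: pot lid at (288,80), both fingertips at about (190,345) and (460,345). The move was refused, so I'll write rows in full form.

Request:
apply_moves(
  targets=[
    {"tx": 4.2, "ty": -2.2, "tz": 0, "rx": 0, "ry": 0, "rz": 0, "jaw": 100},
    {"tx": 4.2, "ty": -2.2, "tz": 0, "rx": 0, "ry": 0, "rz": 0, "jaw": 100},
    {"tx": 4.2, "ty": -2.2, "tz": 0, "rx": 0, "ry": 0, "rz": 0, "jaw": 100},
    {"tx": 4.2, "ty": -2.2, "tz": 0, "rx": 0, "ry": 0, "rz": 0, "jaw": 100},
    {"tx": 4.2, "ty": -2.2, "tz": 0, "rx": 0, "ry": 0, "rz": 0, "jaw": 100},
    {"tx": 4.2, "ty": -2.2, "tz": 0, "rx": 0, "ry": 0, "rz": 0, "jaw": 100},
    {"tx": 4.2, "ty": -2.2, "tz": 0, "rx": 0, "ry": 0, "rz": 0, "jaw": 100},
    {"tx": 4.2, "ty": -2.2, "tz": 0, "rx": 0, "ry": 0, "rz": 0, "jaw": 100},
    {"tx": 4.2, "ty": -2.2, "tz": 0, "rx": 0, "ry": 0, "rz": 0, "jaw": 100},
    {"tx": 4.2, "ty": -2.2, "tz": 0, "rx": 0, "ry": 0, "rz": 0, "jaw": 100},
    {"tx": 4.2, "ty": -2.2, "tz": 0, "rx": 0, "ry": 0, "rz": 0, "jaw": 100},
    {"tx": 4.2, "ty": -2.2, "tz": 0, "rx": 0, "ry": 0, "rz": 0, "jaw": 100},
    {"tx": 0, "ty": 0, "tz": 0, "rx": 0, "ry": 0, "rz": 0.147, "jaw": 100},
    {"tx": 0, "ty": 0, "tz": 0, "rx": 0, "ry": 0, "rz": 0.147, "jaw": 100},
    {"tx": 0, "ty": 0, "tz": 0, "rx": 0, "ry": 0, "rz": 0.147, "jaw": 100},
    {"tx": 0, "ty": 0, "tz": 0, "rx": 0, "ry": 0, "rz": 0.147, "jaw": 100},
    {"tx": 0, "ty": 0, "tz": 0, "rx": 0, "ry": 0, "rz": 0, "jaw": 100},
  ],
  force=30,
)

```text
time_s: 2.65
ee_pos: [0.621, -0.132, 0.2314]
ee_rot: [3.141, -0.0, -0.145]
wrist_force: [0.6, 0.2, -0.2]
finger_gap: 0.0858
```

```bash
python3 - <<'E'
from h import *
togo((0.6451,-0.122,0.10),-0.144)
s=robot.get_state(); im,d=snap('wrist','w1.png'); X=cloud('wrist',d,s); np.savez('w1.npz',im=im,d=d)
print(fitrect(X,im,(0.645,-0.122),0.1,(-0.02,0.03)))
E
```

```text
TCP [ 0.621  -0.132   0.2314] rot [ 3.1412e+00 -2.0000e-04 -1.4520e-01] gap 0.0858 t 2.65
tool cm [ 2.24 -1.35 13.14] rz -0.001 joints [ 0.5   0.48 -0.46  1.59  0.23  1.13 -1.73]
None
```

View pics/w1.png

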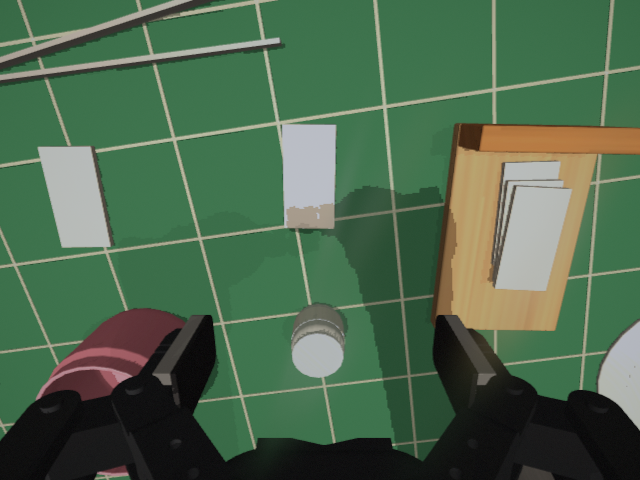

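```bash
python3 - <<'E'
from h import *
z=np.load('w1.npz'); im,d=z['im'],z['d']; s=robot.get_state(); X=cloud('wrist',d,s)
print(np.nanmedian(X[100:240,340:420,2]))
for v,u in [(140,310),(177,310),(220,310),(200,75),(240,530)]: print(u,v,X[v,u],im[v,u])
for c in [(0.645,-0.122),(0.657,0.107),(0.57,-.32)]: print(fitrect(X,im,c,0.085,(0.004,0.06),thr=130))
E
```

```text
0.0006606487604395861
310 140 [ 0.68049716 -0.12830576  0.00584148] [185 189 196]
310 177 [ 0.64654755 -0.12316659  0.00703901] [186 190 197]
310 220 [ 0.604416   -0.11675475  0.00749326] [166 155 140]
75 200 [0.65636551 0.10822433 0.00634192] [183 187 184]
530 240 [ 0.56604329 -0.31697918  0.04072576] [184 186 183]
(array([ 0.64593195, -0.12151556]), array([49.83991241, 99.05769348]), np.float64(-0.15019988863548797), np.float64(0.007548898974906515), array([308.37497623, 174.2643088 ]))
(array([0.65760382, 0.10757656]), array([51.179039  , 99.99243927]), np.float64(-0.128304043943129), np.float64(0.0072092469214255495), array([ 74.27217306, 195.69105211]))
(array([ 0.55983691, -0.32528397]), array([ 65.24164581, 106.60884094]), np.float64(-0.18980602089298287), np.float64(0.03977992523185747), array([532.33423472, 237.6446728 ]))
```

Request:
apply_moves(
  targets=[
    {"tx": 2.28, "ty": -1.37, "tz": 0, "rx": 0, "ry": 0, "rz": 0, "jaw": 74},
    {"tx": 0, "ty": 0, "tz": 4.5, "rx": 0, "ry": 0, "rz": 0, "jaw": 74},
    {"tx": 0, "ty": 0, "tz": 4.5, "rx": 0, "ry": 0, "rz": 0, "jaw": 74},
    {"tx": 0, "ty": 0, "tz": 4.5, "rx": 0, "ry": 0, "rz": 0, "jaw": 74},
    {"tx": 0, "ty": 0, "tz": 4.5, "rx": 0, "ry": 0, "rz": 0, "jaw": 74},
    {"tx": 0, "ty": 0, "tz": 3, "rx": 0, "ry": 0, "rz": 0, "jaw": 74},
    {"tx": 0, "ty": 0, "tz": 1.5, "rx": 0, "ry": 0, "rz": 0, "jaw": 74},
    {"tx": 0, "ty": 0, "tz": 0.6, "rx": 0, "ry": 0, "rz": 0, "jaw": 74},
    {"tx": 0, "ty": 0, "tz": 0, "rx": 0, "ry": 0, "rz": 0, "jaw": 74},
    {"tx": 0, "ty": 0, "tz": 0, "rx": 0, "ry": 0, "rz": 0, "jaw": 74},
  ],
  force=30,
)

```text
time_s: 3.7
ee_pos: [0.6472, -0.122, 0.0023]
ee_rot: [-3.141, -0.003, -0.144]
wrist_force: [-0.1, 0.4, 1.5]
finger_gap: 0.0629
```

```bash
python3 - <<'E'
from h import *
togo((0.6455,-0.1217,0.0),-0.147)
s=robot.get_state(); print(s['wrist_force']);im,d=snap('wrist','w2.png')
E
```

```text
TCP [ 0.6472 -0.122   0.0023] rot [-3.1415 -0.0033 -0.1436] gap 0.0629 t 3.7
tool cm [-0.17 -0.01  0.23] rz 0.003 joints [ 0.4   0.79 -0.37  1.66  0.38  0.76 -1.85]
[-0.05970932  0.38872515  1.45053026]
```

View pics/w2.png

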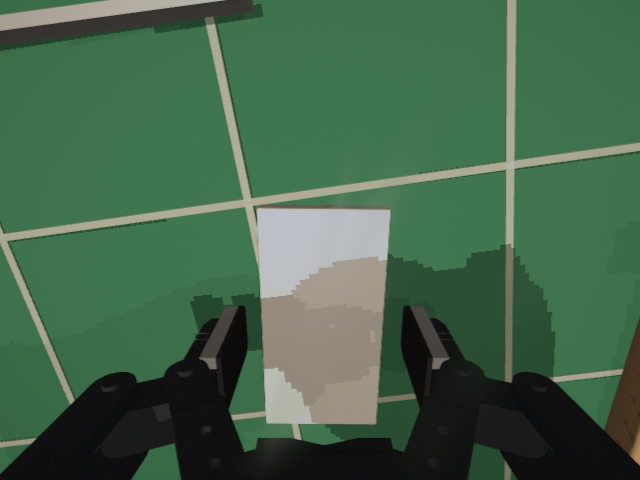

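Tile centred between the fingers (tile x 262–388, fingers at 240 and 405). Lower a little and close.

Request:
apply_moves(
  targets=[
    {"tx": 0, "ty": 0, "tz": 0.4, "rx": 0, "ry": 0, "rz": 0, "jaw": 74},
    {"tx": 0, "ty": 0, "tz": 0, "rx": 0, "ry": 0, "rz": 0, "jaw": 40},
    {"tx": 0, "ty": 0, "tz": 0, "rx": 0, "ry": 0, "rz": 0, "jaw": 40},
    {"tx": 0, "ty": 0, "tz": 0, "rx": 0, "ry": 0, "rz": 0, "jaw": 40},
    {"tx": 0, "ty": 0, "tz": 0, "rx": 0, "ry": 0, "rz": 0, "jaw": 40},
    {"tx": 0, "ty": 0, "tz": 0, "rx": 0, "ry": 0, "rz": 0, "jaw": 40},
    {"tx": 0, "ty": 0, "tz": 0, "rx": 0, "ry": 0, "rz": 0, "jaw": 40},
  ],
  force=40,
)

```text
time_s: 4.45
ee_pos: [0.6463, -0.1221, -0.0025]
ee_rot: [3.141, -0.002, -0.144]
wrist_force: [-0.9, 0.3, 6.4]
finger_gap: 0.0486
```

Request:
apply_moves(
  targets=[
    {"tx": 0, "ty": 0, "tz": -2, "rx": 0, "ry": 0, "rz": 0, "jaw": 40},
    {"tx": 0, "ty": 0, "tz": -4, "rx": 0, "ry": 0, "rz": 0, "jaw": 40},
    {"tx": 0, "ty": 0, "tz": -4, "rx": 0, "ry": 0, "rz": 0, "jaw": 40},
    {"tx": -0.7, "ty": 2, "tz": -2, "rx": 0, "ry": 0, "rz": 0, "jaw": 40},
    {"tx": -0.7, "ty": 4.3, "tz": 0, "rx": 0, "ry": 0, "rz": 0, "jaw": 40},
    {"tx": -0.7, "ty": 4.3, "tz": 0, "rx": 0, "ry": 0, "rz": 0, "jaw": 40},
    {"tx": -0.7, "ty": 4.3, "tz": 0, "rx": 0, "ry": 0, "rz": 0, "jaw": 40},
    {"tx": 0, "ty": 3.8, "tz": 0, "rx": 0, "ry": 0, "rz": 0, "jaw": 40},
    {"tx": 0, "ty": 2, "tz": 0, "rx": 0, "ry": 0, "rz": 0.016, "jaw": 40},
    {"tx": 0, "ty": 0, "tz": 0, "rx": 0, "ry": 0, "rz": 0, "jaw": 40},
    {"tx": 0, "ty": 0, "tz": 0, "rx": 0, "ry": 0, "rz": 0, "jaw": 40},
  ],
)

```text
time_s: 5.55
ee_pos: [0.5884, -0.3211, 0.116]
ee_rot: [-3.14, 0.0, -0.16]
wrist_force: [0.3, 0.8, -0.5]
finger_gap: 0.0486
```

```bash
python3 - <<'E'
from h import *
togo((0.5892,-0.3230,0.042),-0.16)
im,d=snap('wrist','w3.png')
E
```

```text
TCP [ 0.5884 -0.3211  0.116 ] rot [-3.1398e+00  2.0000e-04 -1.5990e-01] gap 0.0486 t 5.55
tool cm [0.11 0.18 7.4 ] rz 0.0 joints [ 0.74  0.66 -0.4   1.58  0.29  0.96 -1.49]
```

View pics/w3.png

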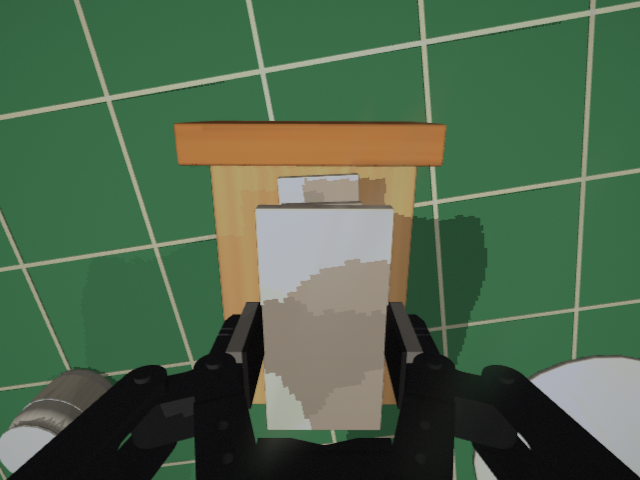

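Request:
apply_moves(
  targets=[
    {"tx": 0.1, "ty": 0.2, "tz": 3, "rx": 0, "ry": 0, "rz": 0, "jaw": 40},
    {"tx": 0, "ty": 0, "tz": 3, "rx": 0, "ry": 0, "rz": 0, "jaw": 40},
    {"tx": 0, "ty": 0, "tz": 1.2, "rx": 0, "ry": 0, "rz": 0, "jaw": 40},
    {"tx": 0, "ty": 0, "tz": 0.2, "rx": 0, "ry": 0, "rz": 0, "jaw": 40},
    {"tx": 0, "ty": 0, "tz": 0.2, "rx": 0, "ry": 0, "rz": 0, "jaw": 40},
    {"tx": 0, "ty": 0, "tz": 0, "rx": 0, "ry": 0, "rz": 0, "jaw": 40},
    {"tx": 0, "ty": 0, "tz": 0, "rx": 0, "ry": 0, "rz": 0, "jaw": 40},
  ],
)

```text
time_s: 6.3
ee_pos: [0.5898, -0.3252, 0.0418]
ee_rot: [3.141, -0.002, -0.16]
wrist_force: [1.1, -1.0, -0.6]
finger_gap: 0.0489
```

Request:
apply_moves(
  targets=[
    {"tx": 0, "ty": 0, "tz": 0.25, "rx": 0, "ry": 0, "rz": 0, "jaw": 40},
    {"tx": 0, "ty": 0, "tz": 0, "rx": 0, "ry": 0, "rz": 0, "jaw": 40},
    {"tx": 0, "ty": 0, "tz": 0, "rx": 0, "ry": 0, "rz": 0, "jaw": 62},
    {"tx": 0, "ty": 0, "tz": 0, "rx": 0, "ry": 0, "rz": 0, "jaw": 75},
    {"tx": 0, "ty": 0, "tz": 0, "rx": 0, "ry": 0, "rz": 0, "jaw": 75},
    {"tx": 0, "ty": 0, "tz": -1, "rx": 0, "ry": 0, "rz": 0, "jaw": 75},
    {"tx": 0, "ty": 0, "tz": -4, "rx": 0, "ry": 0, "rz": 0, "jaw": 75},
    {"tx": 0, "ty": 0, "tz": -4, "rx": 0, "ry": 0, "rz": 0, "jaw": 75},
    {"tx": 0, "ty": 0, "tz": 0, "rx": 0, "ry": 0, "rz": 0, "jaw": 75},
  ],
)

```text
time_s: 7.2
ee_pos: [0.5933, -0.3265, 0.1355]
ee_rot: [3.138, -0.011, -0.16]
wrist_force: [0.1, 0.0, 0.9]
finger_gap: 0.0641
```

```bash
python3 - <<'E'
from h import *
togo((0.657,0.1074,0.13),-0.135)
im,d=snap('wrist','w4.png')
E
```

```text
TCP [ 0.5933 -0.3265  0.1355] rot [ 3.138  -0.0114 -0.1601] gap 0.0641 t 7.2
tool cm [ -0.64 -43.86   0.39] rz -0.025 joints [ 0.74  0.64 -0.41  1.57  0.29  0.99 -1.48]
```

View pics/w4.png

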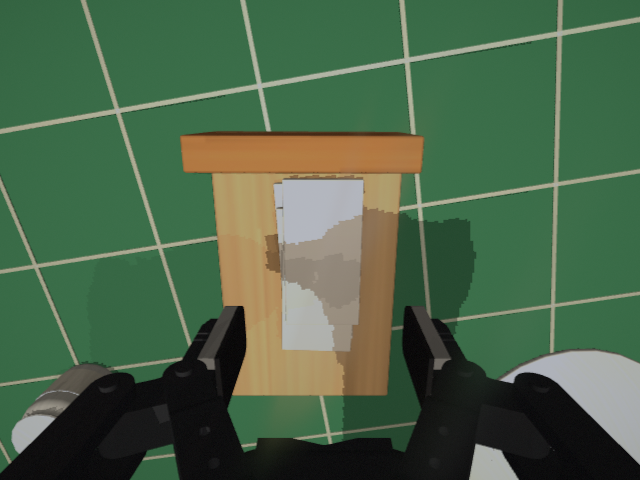

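Request:
apply_moves(
  targets=[
    {"tx": -0.1, "ty": -4.4, "tz": 0, "rx": 0, "ry": 0, "rz": 0, "jaw": 75},
    {"tx": -0.1, "ty": -4.4, "tz": 0, "rx": 0, "ry": 0, "rz": 0, "jaw": 75},
    {"tx": -0.1, "ty": -4.4, "tz": 0, "rx": 0, "ry": 0, "rz": 0, "jaw": 75},
    {"tx": -0.1, "ty": -4.4, "tz": 0, "rx": 0, "ry": 0, "rz": 0, "jaw": 75},
    {"tx": -0.1, "ty": -4.4, "tz": 0, "rx": 0, "ry": 0, "rz": 0, "jaw": 75},
    {"tx": -0.1, "ty": -4.4, "tz": 0, "rx": 0, "ry": 0, "rz": 0, "jaw": 75},
    {"tx": 0, "ty": -4.4, "tz": 0, "rx": 0, "ry": 0, "rz": 0, "jaw": 75},
    {"tx": 0, "ty": -4.4, "tz": 0, "rx": 0, "ry": 0, "rz": 0, "jaw": 75},
    {"tx": 0, "ty": -4.4, "tz": 0, "rx": 0, "ry": 0, "rz": 0, "jaw": 75},
    {"tx": 0, "ty": -4.2, "tz": 0, "rx": 0, "ry": 0, "rz": -0.025, "jaw": 75},
    {"tx": 0, "ty": 0, "tz": 0, "rx": 0, "ry": 0, "rz": 0, "jaw": 75},
    {"tx": 0, "ty": 0, "tz": 0, "rx": 0, "ry": 0, "rz": 0, "jaw": 75},
  ],
)

```text
time_s: 8.45
ee_pos: [0.6518, 0.1106, 0.1271]
ee_rot: [-3.141, 0.001, -0.132]
wrist_force: [0.5, -0.7, -0.4]
finger_gap: 0.0642
```

```bash
python3 - <<'E'
from h import *
s=robot.get_state(); im,d=snap('wrist','w5.png'); X=cloud('wrist',d,s)
f=fitrect(X,im,(0.657,0.1075),0.085,(0.003,0.02),thr=110); print(f)
togo((0.657,0.1074,0.0),-0.135)
E
```

```text
(array([0.65900006, 0.10746158]), array([ 49.98806   , 100.25027466]), np.float64(-0.13190570300135215), np.float64(0.007545213994821498), array([326.08552701, 217.1747542 ]))
TCP [0.652  0.1082 0.1271] rot [ 3.1404e+00  1.2000e-03 -1.3450e-01] gap 0.0638 t 8.5
tool cm [ 5.20e-01 -1.00e-02  1.27e+01] rz 0.0 joints [ 0.12  0.64 -0.46  1.6   0.32  0.98 -2.15]
```

View pics/w5.png

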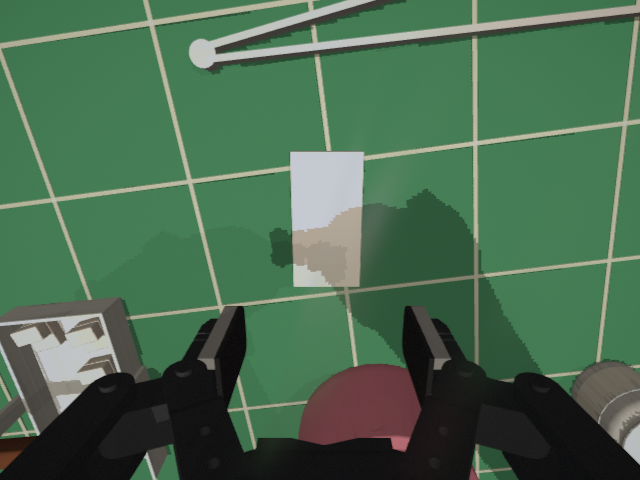

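Request:
apply_moves(
  targets=[
    {"tx": 0.6, "ty": 0, "tz": 3, "rx": 0, "ry": 0, "rz": 0, "jaw": 75},
    {"tx": 0, "ty": 0, "tz": 4, "rx": 0, "ry": 0, "rz": 0, "jaw": 75},
    {"tx": 0, "ty": 0, "tz": 3.5, "rx": 0, "ry": 0, "rz": 0, "jaw": 75},
    {"tx": 0, "ty": 0, "tz": 1.5, "rx": 0, "ry": 0, "rz": 0, "jaw": 75},
    {"tx": 0, "ty": 0, "tz": 0.8, "rx": 0, "ry": 0, "rz": 0, "jaw": 74},
    {"tx": 0, "ty": 0, "tz": 0.1, "rx": 0, "ry": 0, "rz": 0, "jaw": 74},
    {"tx": 0, "ty": 0, "tz": 0, "rx": 0, "ry": 0, "rz": 0, "jaw": 74},
    {"tx": 0, "ty": 0, "tz": 0, "rx": 0, "ry": 0, "rz": 0, "jaw": 40},
    {"tx": 0, "ty": 0, "tz": 0, "rx": 0, "ry": 0, "rz": 0, "jaw": 40},
    {"tx": 0, "ty": 0, "tz": 0, "rx": 0, "ry": 0, "rz": 0, "jaw": 40},
    {"tx": 0, "ty": 0, "tz": 0, "rx": 0, "ry": 0, "rz": 0, "jaw": 40},
    {"tx": 0, "ty": 0, "tz": 0, "rx": 0, "ry": 0, "rz": 0, "jaw": 40},
    {"tx": 0, "ty": 0, "tz": 0, "rx": 0, "ry": 0, "rz": 0, "jaw": 40},
  ],
  force=40,
)

```text
time_s: 9.8
ee_pos: [0.6603, 0.108, 0.0012]
ee_rot: [-3.141, -0.004, -0.135]
wrist_force: [-0.4, -0.5, 6.7]
finger_gap: 0.0478
```

Request:
apply_moves(
  targets=[
    {"tx": 0, "ty": 0, "tz": -2, "rx": 0, "ry": 0, "rz": 0, "jaw": 40},
    {"tx": 0, "ty": 0, "tz": -4, "rx": 0, "ry": 0, "rz": 0, "jaw": 40},
    {"tx": 0, "ty": 0, "tz": -4, "rx": 0, "ry": 0, "rz": 0, "jaw": 40},
    {"tx": 0, "ty": 0, "tz": -2, "rx": 0, "ry": 0, "rz": 0, "jaw": 40},
    {"tx": 0, "ty": 0, "tz": 0, "rx": 0, "ry": 0, "rz": 0, "jaw": 40},
  ],
)

```text
time_s: 10.3
ee_pos: [0.6617, 0.1087, 0.1249]
ee_rot: [-3.139, -0.009, -0.135]
wrist_force: [-0.1, 0.5, -0.4]
finger_gap: 0.0477
```

```bash
python3 - <<'E'
from h import *
im,d=snap('wrist','w6.png')
togo((0.591,-0.325,0.12),-0.16)
E
```

```text
TCP [0.6602 0.1081 0.1222] rot [-3.1404 -0.005  -0.1351] gap 0.048 t 10.35
tool cm [-1.02 43.85  0.16] rz 0.025 joints [ 0.11  0.65 -0.46  1.59  0.33  0.97 -2.15]
```

View pics/w6.png

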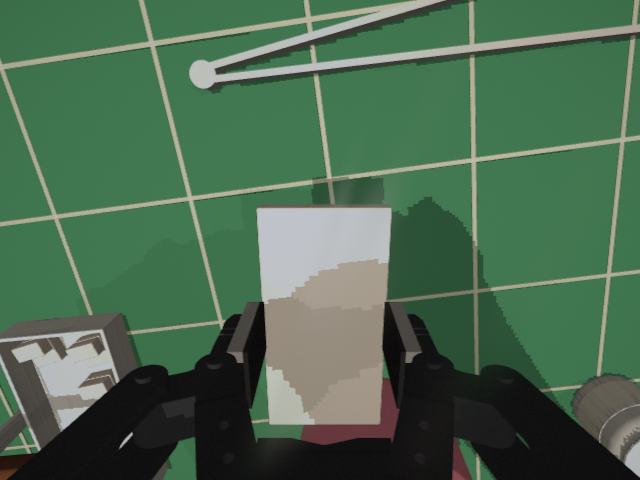

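Tile held squarely. Carry to the pile.

Request:
apply_moves(
  targets=[
    {"tx": -0.1, "ty": 3, "tz": 0, "rx": 0, "ry": 0, "rz": 0, "jaw": 40},
    {"tx": -0.1, "ty": 4.2, "tz": 0, "rx": 0, "ry": 0, "rz": 0, "jaw": 40},
    {"tx": -0.1, "ty": 4.2, "tz": 0, "rx": 0, "ry": 0, "rz": 0, "jaw": 40},
    {"tx": -0.1, "ty": 4.2, "tz": 0, "rx": 0, "ry": 0, "rz": 0, "jaw": 40},
    {"tx": -0.1, "ty": 4.2, "tz": 0, "rx": 0, "ry": 0, "rz": 0, "jaw": 40},
    {"tx": -0.1, "ty": 4.2, "tz": 0, "rx": 0, "ry": 0, "rz": 0, "jaw": 40},
    {"tx": -0.1, "ty": 4.2, "tz": 0, "rx": 0, "ry": 0, "rz": 0, "jaw": 40},
    {"tx": -0.1, "ty": 4.2, "tz": 0, "rx": 0, "ry": 0, "rz": 0, "jaw": 40},
    {"tx": -0.1, "ty": 4.2, "tz": 0, "rx": 0, "ry": 0, "rz": 0, "jaw": 40},
    {"tx": -0.1, "ty": 4.2, "tz": 0, "rx": 0, "ry": 0, "rz": 0, "jaw": 40},
    {"tx": 0, "ty": 3, "tz": 0, "rx": 0, "ry": 0, "rz": 0.025, "jaw": 40},
    {"tx": 0, "ty": 0, "tz": 0, "rx": 0, "ry": 0, "rz": 0, "jaw": 40},
    {"tx": 0, "ty": 0, "tz": 0, "rx": 0, "ry": 0, "rz": 0, "jaw": 40},
  ],
)

```text
time_s: 11.65
ee_pos: [0.5881, -0.3255, 0.1174]
ee_rot: [-3.141, 0.002, -0.162]
wrist_force: [0.2, 0.4, -1.1]
finger_gap: 0.048
```

```bash
python3 - <<'E'
from h import *
togo((0.591,-0.325,0.048),-0.16)
E
```

```text
TCP [ 0.5881 -0.3255  0.1174] rot [-3.1406e+00  2.5000e-03 -1.6230e-01] gap 0.048 t 11.65
tool cm [ 0.29 -0.09  6.94] rz -0.002 joints [ 0.75  0.66 -0.41  1.58  0.3   0.97 -1.49]
```

Request:
apply_moves(
  targets=[
    {"tx": 0.2, "ty": 0, "tz": 3, "rx": 0, "ry": 0, "rz": 0, "jaw": 40},
    {"tx": 0, "ty": 0, "tz": 2.5, "rx": 0, "ry": 0, "rz": 0, "jaw": 40},
    {"tx": 0, "ty": 0, "tz": 1, "rx": 0, "ry": 0, "rz": 0, "jaw": 40},
    {"tx": 0, "ty": 0, "tz": 0.4, "rx": 0, "ry": 0, "rz": 0, "jaw": 40},
    {"tx": 0, "ty": 0, "tz": 0, "rx": 0, "ry": 0, "rz": 0, "jaw": 40},
    {"tx": 0, "ty": 0, "tz": 0, "rx": 0, "ry": 0, "rz": 0, "jaw": 40},
    {"tx": 0, "ty": 0, "tz": 0, "rx": 0, "ry": 0, "rz": 0, "jaw": 40},
  ],
)

```text
time_s: 12.35
ee_pos: [0.5926, -0.3256, 0.0513]
ee_rot: [3.141, -0.002, -0.16]
wrist_force: [-0.6, -0.2, -1.0]
finger_gap: 0.0484
```

Request:
apply_moves(
  targets=[
    {"tx": 0, "ty": 0, "tz": 0.3, "rx": 0, "ry": 0, "rz": 0, "jaw": 40},
    {"tx": 0, "ty": 0, "tz": 0, "rx": 0, "ry": 0, "rz": 0, "jaw": 40},
    {"tx": 0, "ty": 0, "tz": 0, "rx": 0, "ry": 0, "rz": 0, "jaw": 62},
    {"tx": 0, "ty": 0, "tz": 0, "rx": 0, "ry": 0, "rz": 0, "jaw": 100},
    {"tx": 0, "ty": 0, "tz": 0, "rx": 0, "ry": 0, "rz": 0, "jaw": 100},
    {"tx": 0, "ty": 0, "tz": -1, "rx": 0, "ry": 0, "rz": 0, "jaw": 100},
    {"tx": 0, "ty": 0, "tz": -4, "rx": 0, "ry": 0, "rz": 0, "jaw": 100},
    {"tx": 0, "ty": 0, "tz": -4, "rx": 0, "ry": 0, "rz": 0, "jaw": 100},
    {"tx": 0, "ty": 0, "tz": 0, "rx": 0, "ry": 0, "rz": 0, "jaw": 100},
    {"tx": 0, "ty": 0, "tz": 0, "rx": 0, "ry": 0, "rz": 0, "jaw": 100},
  ],
)

```text
time_s: 13.35
ee_pos: [0.5928, -0.3259, 0.1392]
ee_rot: [3.14, -0.004, -0.16]
wrist_force: [-0.2, 0.2, -0.1]
finger_gap: 0.085
```

```bash
python3 - <<'E'
from h import *
s=robot.get_state(); im,d=snap('wrist','w7.png'); X=cloud('wrist',d,s)
togo((0.591,-0.325,0.048),-0.16)
o=np.array([0.6448,-0.3239]); ux=np.array([.9872,-.1593]); uy=np.array([.1593,.9872])
B=np.stack([(X[...,:2]-o)@ux,(X[...,:2]-o)@uy],-1)*1000
for lo,hi in [(.021,.026),(.028,.033),(.035,.040),(.042,.047),(.049,.060),(0.015,.021)]:
    m=(X[...,2]>lo)&(X[...,2]<hi)&(im.min(-1)>100)&(abs(B[...,1])<60)&(B[...,0]>-150)&(B[...,0]<-2)
    q=B[m]; print(lo,len(q), np.round(np.percentile(q,[1,50,99],axis=0),0).tolist() if len(q) else '')
E
```

```text
TCP [ 0.5916 -0.3254  0.1375] rot [ 3.141e+00 -7.000e-04 -1.602e-01] gap 0.0851 t 13.4
tool cm [-0.07 -0.04  8.95] rz -0.0 joints [ 0.75  0.64 -0.42  1.56  0.29  1.   -1.48]
0.021 117 [[-33.0, 18.0], [-19.0, 20.0], [-12.0, 22.0]]
0.028 177 [[-123.0, -32.0], [-44.0, 18.0], [-27.0, 20.0]]
0.035 1432 [[-131.0, -30.0], [-120.0, -3.0], [-76.0, 19.0]]
0.042 1 [[-124.0, -5.0], [-124.0, -5.0], [-124.0, -5.0]]
0.049 11572 [[-102.0, -35.0], [-48.0, -10.0], [-4.0, 14.0]]
0.015 4090 [[-149.0, -59.0], [-28.0, 35.0], [-6.0, 59.0]]
```

View pics/w7.png

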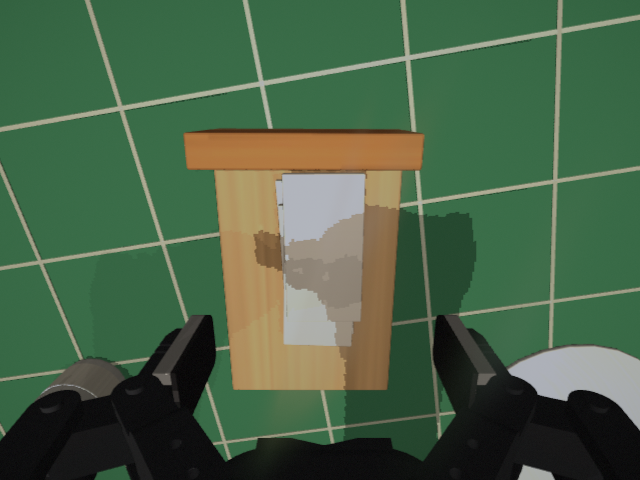

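Request:
apply_moves(
  targets=[
    {"tx": -1.3, "ty": -0.2, "tz": 3, "rx": 0, "ry": 0, "rz": 0, "jaw": 100},
    {"tx": 0, "ty": 0, "tz": 4, "rx": 0, "ry": 0, "rz": 0, "jaw": 100},
    {"tx": 0, "ty": 0, "tz": 3, "rx": 0, "ry": 0, "rz": 0, "jaw": 100},
    {"tx": 0, "ty": 0, "tz": 1.5, "rx": 0, "ry": 0, "rz": 0, "jaw": 100},
    {"tx": 0, "ty": 0, "tz": 0.5, "rx": 0, "ry": 0, "rz": 0, "jaw": 100},
    {"tx": 0, "ty": 0, "tz": 0, "rx": 0, "ry": 0, "rz": 0, "jaw": 90},
    {"tx": 0, "ty": 0, "tz": 0, "rx": 0, "ry": 0, "rz": 0, "jaw": 80},
    {"tx": 0, "ty": 0, "tz": 0, "rx": 0, "ry": 0, "rz": 0, "jaw": 75},
  ],
  force=25,
)

```text
time_s: 14.2
ee_pos: [0.5804, -0.3218, 0.0186]
ee_rot: [3.141, -0.003, -0.16]
wrist_force: [-0.3, 0.2, -0.0]
finger_gap: 0.0639
```

```bash
python3 - <<'E'
from h import *
s=robot.get_state(); im,d=snap('wrist','w8.png')
togo((0.591,-0.325,0.017),-0.16); print(s['wrist_force'])
im,d=snap('side','s8.png'); cv2.imwrite('pics/s8z.png',cv2.resize(im[150:230,300:430],None,fx=5,fy=5)[:,:,::-1])
E
```

```text
TCP [ 0.5802 -0.3218  0.0185] rot [ 3.1406e+00 -2.6000e-03 -1.6030e-01] gap 0.0643 t 14.25
tool cm [1.11 0.14 0.15] rz -0.0 joints [ 0.72  0.77 -0.37  1.64  0.36  0.79 -1.53]
[-0.31568093  0.23214885 -0.00935472]
```

View pics/w8.png

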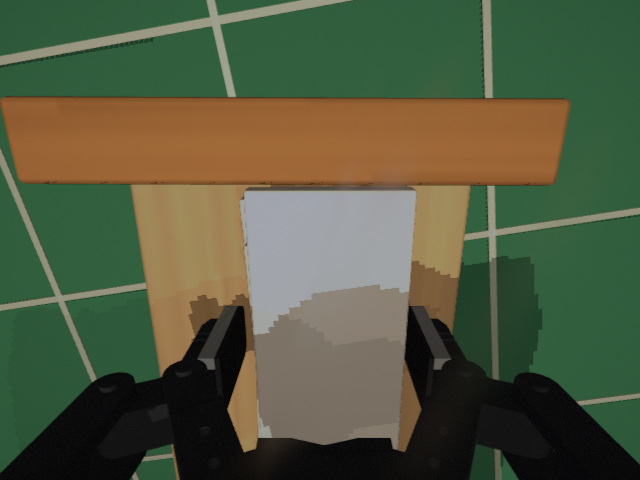

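View pics/s8z.png

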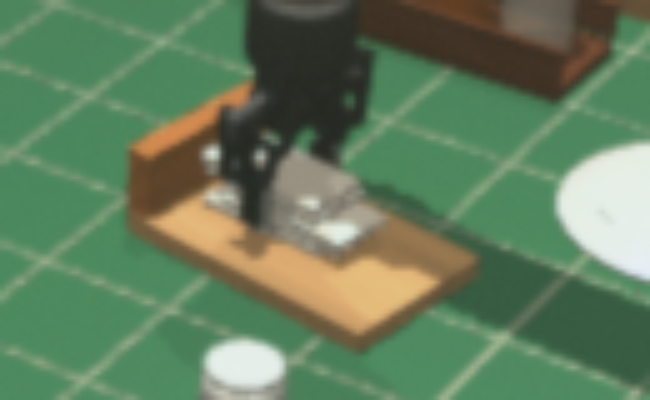

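Request:
apply_moves(
  targets=[
    {"tx": 0, "ty": 0, "tz": 0, "rx": 0, "ry": 0, "rz": 0, "jaw": 68},
    {"tx": 0, "ty": 0, "tz": 0, "rx": 0, "ry": 0, "rz": 0, "jaw": 64},
    {"tx": 0, "ty": 0, "tz": 0, "rx": 0, "ry": 0, "rz": 0, "jaw": 60},
    {"tx": 0, "ty": 0, "tz": 0, "rx": 0, "ry": 0, "rz": 0, "jaw": 50},
    {"tx": 0, "ty": 0, "tz": 0, "rx": 0, "ry": 0, "rz": 0, "jaw": 50},
    {"tx": 0, "ty": 0, "tz": 0, "rx": 0, "ry": 0, "rz": 0, "jaw": 50},
  ],
  force=30,
)

```text
time_s: 14.9
ee_pos: [0.5799, -0.3204, 0.0175]
ee_rot: [-3.141, -0.001, -0.159]
wrist_force: [-0.2, 2.8, 4.8]
finger_gap: 0.05
```

```bash
python3 - <<'E'
from h import *
s=robot.get_state(); im,d=snap('wrist','w9.png');print(s['wrist_force'])
E
```

```text
[-0.21757785  2.83342915  4.80559011]
```

View pics/w9.png

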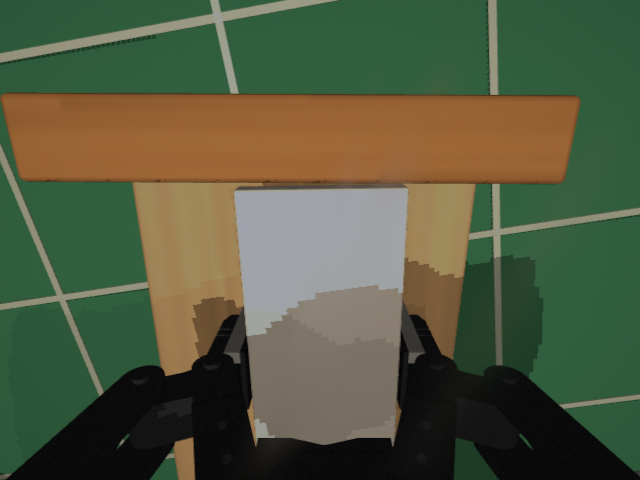

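Request:
apply_moves(
  targets=[
    {"tx": 0, "ty": 0, "tz": 0, "rx": 0, "ry": 0, "rz": 0, "jaw": 62},
    {"tx": 0, "ty": 0, "tz": 0, "rx": 0, "ry": 0, "rz": 0, "jaw": 75},
    {"tx": 0, "ty": 0, "tz": -1, "rx": 0, "ry": 0, "rz": 0, "jaw": 80},
    {"tx": 0, "ty": 0, "tz": -3, "rx": 0, "ry": 0, "rz": 0, "jaw": 80},
    {"tx": 0, "ty": 0, "tz": -3, "rx": 0, "ry": 0, "rz": 0, "jaw": 80},
    {"tx": -2, "ty": 0, "tz": -1, "rx": 0, "ry": 0, "rz": 0, "jaw": 80},
    {"tx": -4, "ty": 0, "tz": 0, "rx": 0, "ry": 0, "rz": 0, "jaw": 60},
    {"tx": -3, "ty": 0, "tz": 0, "rx": 0, "ry": 0, "rz": 0, "jaw": 23},
    {"tx": 0, "ty": 0, "tz": 0, "rx": 0, "ry": 0, "rz": 0, "jaw": 23},
    {"tx": 0, "ty": 0, "tz": 3, "rx": 0, "ry": 0, "rz": 0, "jaw": 23},
    {"tx": 0, "ty": 0, "tz": 3, "rx": 0, "ry": 0, "rz": 0, "jaw": 23},
    {"tx": 0, "ty": 0, "tz": 1.3, "rx": 0, "ry": 0, "rz": 0, "jaw": 23},
    {"tx": 0, "ty": 0, "tz": 0.3, "rx": 0, "ry": 0, "rz": 0, "jaw": 23},
    {"tx": 0, "ty": 0, "tz": 0, "rx": 0, "ry": 0, "rz": 0, "jaw": 23},
    {"tx": 0, "ty": 0, "tz": 0, "rx": 0, "ry": 0, "rz": 0, "jaw": 23},
  ],
)

```text
time_s: 16.45
ee_pos: [0.4915, -0.3073, 0.022]
ee_rot: [3.141, -0.002, -0.16]
wrist_force: [0.1, -1.3, 1.0]
finger_gap: 0.0198
```

```bash
cat >> h.py <<'E'
o=np.array([0.6448,-0.3239]); ux=np.array([.9872,-.1593]); uy=np.array([.1593,.9872])
def tcpb():
    s=robot.get_state(); p=s['ee_pos'][:2]-o; print('TCP board',np.round([p@ux*1000,p@uy*1000],1),'z',s['ee_pos'][2],'rot',np.round(s['ee_rot'],4),'F',np.round(s['wrist_force'],1),'t',s['time_s'])
E
python3 - <<'E'
from h import *
tcpb(); im,d=snap('wrist','w10.png')
E
```

```text
TCP board [-154.   -8.] z 0.021999043008534218 rot [ 3.141e+00 -2.000e-03 -1.599e-01] F [ 0.1 -1.3  1. ] t 16.45
```

View pics/w10.png

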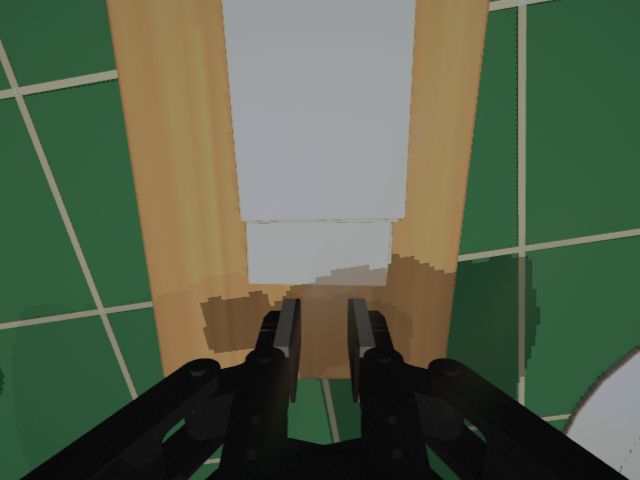

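Request:
apply_moves(
  targets=[
    {"tx": 0, "ty": 0, "tz": 0.25, "rx": 0, "ry": 0, "rz": 0, "jaw": 23},
    {"tx": 0.5, "ty": 0, "tz": 0, "rx": 0, "ry": 0, "rz": 0, "jaw": 23},
    {"tx": 0.5, "ty": 0, "tz": 0, "rx": 0, "ry": 0, "rz": 0, "jaw": 23},
    {"tx": 0.5, "ty": 0, "tz": 0, "rx": 0, "ry": 0, "rz": 0, "jaw": 23},
    {"tx": 0.5, "ty": 0, "tz": 0, "rx": 0, "ry": 0, "rz": 0, "jaw": 23},
    {"tx": 0.5, "ty": 0, "tz": 0, "rx": 0, "ry": 0, "rz": 0, "jaw": 23},
    {"tx": 0.5, "ty": 0, "tz": 0, "rx": 0, "ry": 0, "rz": 0, "jaw": 23},
    {"tx": 0.3, "ty": 0, "tz": 0, "rx": 0, "ry": 0, "rz": 0, "jaw": 23},
    {"tx": 0.3, "ty": 0, "tz": 0, "rx": 0, "ry": 0, "rz": 0, "jaw": 23},
    {"tx": 0.2, "ty": 0, "tz": 0, "rx": 0, "ry": 0, "rz": 0, "jaw": 23},
    {"tx": 0, "ty": 0, "tz": 0, "rx": 0, "ry": 0, "rz": 0, "jaw": 23},
  ],
)

```text
time_s: 17.6
ee_pos: [0.5259, -0.313, 0.0183]
ee_rot: [3.141, 0.004, -0.161]
wrist_force: [-6.5, 1.7, 6.8]
finger_gap: 0.0198
```

```bash
python3 - <<'E'
from h import *
tcpb(); im,d=snap('wrist','w11.png')
E
```

```text
TCP board [-119.1   -8.1] z 0.018305596623856224 rot [ 3.1413  0.0043 -0.1606] F [-6.5  1.7  6.8] t 17.6
```

View pics/w11.png

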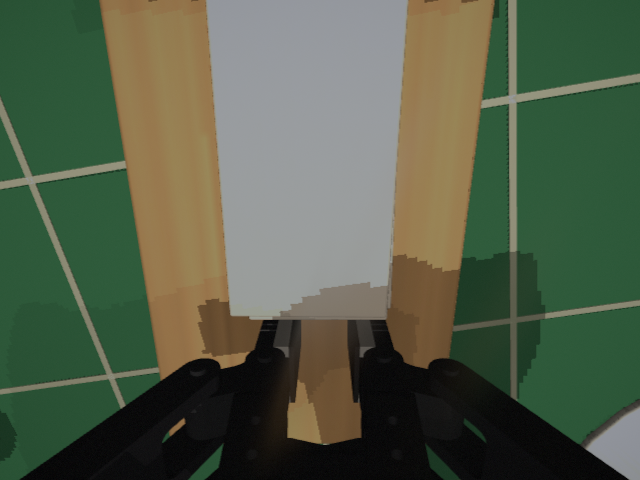

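Request:
apply_moves(
  targets=[
    {"tx": 0.2, "ty": 0, "tz": -0.15, "rx": 0, "ry": 0, "rz": 0, "jaw": 23},
    {"tx": 0.2, "ty": 0, "tz": 0, "rx": 0, "ry": 0, "rz": 0, "jaw": 23},
    {"tx": 0.2, "ty": 0, "tz": 0, "rx": 0, "ry": 0, "rz": 0, "jaw": 23},
    {"tx": 0.2, "ty": 0, "tz": 0, "rx": 0, "ry": 0, "rz": 0, "jaw": 23},
    {"tx": 0.1, "ty": 0, "tz": 0, "rx": 0, "ry": 0, "rz": 0, "jaw": 23},
    {"tx": 0, "ty": 0, "tz": 0, "rx": 0, "ry": 0, "rz": 0, "jaw": 23},
  ],
)

```text
time_s: 18.25
ee_pos: [0.5347, -0.3139, 0.0194]
ee_rot: [-3.141, 0.004, -0.16]
wrist_force: [-7.3, 1.6, 4.2]
finger_gap: 0.0197
```

```bash
python3 - <<'E'
from h import *
tcpb()
E
```

```text
TCP board [-110.3   -7.7] z 0.01939599314831925 rot [-3.1412  0.0044 -0.1603] F [-7.3  1.6  4.2] t 18.25
```

Request:
apply_moves(
  targets=[
    {"tx": 0.1, "ty": 0, "tz": 0, "rx": 0, "ry": 0, "rz": 0, "jaw": 23},
    {"tx": 0.1, "ty": 0, "tz": 0, "rx": 0, "ry": 0, "rz": 0, "jaw": 23},
    {"tx": 0.1, "ty": 0, "tz": 0, "rx": 0, "ry": 0, "rz": 0, "jaw": 23},
    {"tx": 0, "ty": 0, "tz": 0, "rx": 0, "ry": 0, "rz": 0, "jaw": 23},
  ],
)

```text
time_s: 18.65
ee_pos: [0.5347, -0.314, 0.019]
ee_rot: [-3.141, 0.01, -0.161]
wrist_force: [-13.8, 4.2, 9.9]
finger_gap: 0.0199
```

```bash
python3 - <<'E'
from h import *
tcpb(); im,d=snap('wrist','w12.png')
im,d=snap('top','t12.png'); cv2.imwrite('pics/t12z.png',cv2.resize(im[170:280,385:475],None,fx=5,fy=5,interpolation=cv2.INTER_CUBIC)[:,:,::-1])
E
```

```text
TCP board [-110.3   -7.8] z 0.018981351212797447 rot [-3.141   0.01   -0.1609] F [-13.8   4.2   9.9] t 18.65
```

View pics/w12.png

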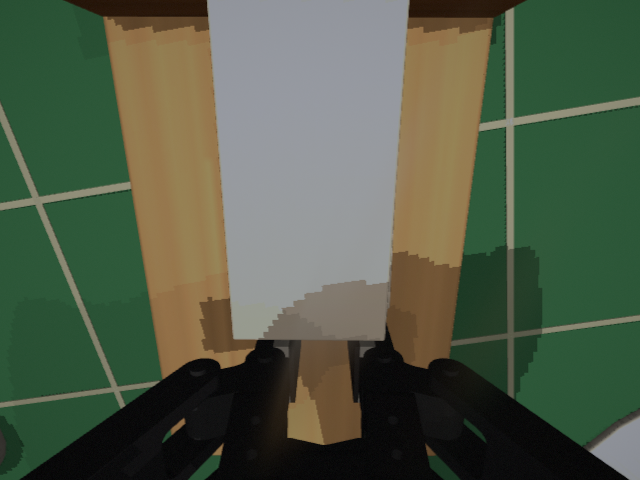

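Request:
apply_moves(
  targets=[
    {"tx": 0.3, "ty": 0, "tz": 0, "rx": 0, "ry": 0, "rz": 0, "jaw": 23},
    {"tx": 0.2, "ty": 0, "tz": 0, "rx": 0, "ry": 0, "rz": 0, "jaw": 23},
    {"tx": 0, "ty": 0, "tz": 0, "rx": 0, "ry": 0, "rz": 0, "jaw": 23},
  ],
)

```text
time_s: 19.05
ee_pos: [0.5347, -0.3142, 0.0184]
ee_rot: [-3.141, 0.02, -0.162]
wrist_force: [-25.6, 6.8, 19.8]
finger_gap: 0.0194
```

```bash
python3 - <<'E'
from h import *
tcpb()
E
```

```text
TCP board [-110.3   -8. ] z 0.018426179973115624 rot [-3.1407  0.0197 -0.1619] F [-25.6   6.8  19.8] t 19.05
```

Request:
apply_moves(
  targets=[
    {"tx": -1, "ty": 0, "tz": 0, "rx": 0, "ry": 0, "rz": 0, "jaw": 23},
    {"tx": -1, "ty": 0, "tz": 0, "rx": 0, "ry": 0, "rz": 0, "jaw": 23},
    {"tx": 0, "ty": 0, "tz": -1.6, "rx": 0, "ry": 0, "rz": 0, "jaw": 23},
    {"tx": 0, "ty": 0, "tz": 0, "rx": 0, "ry": 0, "rz": 0, "jaw": 23},
    {"tx": 0.6, "ty": 0, "tz": 0, "rx": 0, "ry": 0, "rz": 0, "jaw": 23},
    {"tx": 0.4, "ty": 0, "tz": 0, "rx": 0, "ry": 0, "rz": 0, "jaw": 23},
    {"tx": 0.3, "ty": 0, "tz": 0, "rx": 0, "ry": 0, "rz": 0, "jaw": 23},
    {"tx": 0.2, "ty": 0, "tz": 0, "rx": 0, "ry": 0, "rz": 0, "jaw": 23},
    {"tx": 0, "ty": 0, "tz": 0, "rx": 0, "ry": 0, "rz": 0, "jaw": 23},
  ],
)

```text
time_s: 19.95
ee_pos: [0.535, -0.3146, 0.0345]
ee_rot: [-3.141, 0.01, -0.161]
wrist_force: [-11.1, 1.1, 7.0]
finger_gap: 0.0193
```

```bash
python3 - <<'E'
from h import *
tcpb()
E
```

```text
TCP board [-109.9   -8.3] z 0.03451941677423556 rot [-3.1414  0.01   -0.1613] F [-11.1   1.1   7. ] t 19.95
```

Request:
apply_moves(
  targets=[
    {"tx": -1.5, "ty": 0, "tz": 0, "rx": 0, "ry": 0, "rz": 0, "jaw": 23},
    {"tx": 0, "ty": 0, "tz": -3, "rx": 0, "ry": 0, "rz": 0, "jaw": 23},
    {"tx": 0, "ty": -0.1, "tz": -3, "rx": 0, "ry": 0, "rz": 0, "jaw": 60},
    {"tx": 3, "ty": 0, "tz": 0, "rx": 0, "ry": 0, "rz": 0, "jaw": 76},
    {"tx": 3.7, "ty": 0, "tz": 0, "rx": 0, "ry": 0, "rz": 0, "jaw": 76},
    {"tx": 0, "ty": 0, "tz": 0, "rx": 0, "ry": 0, "rz": 0, "jaw": 76},
    {"tx": 0, "ty": 0, "tz": 3, "rx": 0, "ry": 0, "rz": 0, "jaw": 76},
    {"tx": 0, "ty": 0, "tz": 3, "rx": 0, "ry": 0, "rz": 0, "jaw": 76},
    {"tx": 0, "ty": 0, "tz": 1.4, "rx": 0, "ry": 0, "rz": 0, "jaw": 76},
    {"tx": 0, "ty": 0, "tz": 0, "rx": 0, "ry": 0, "rz": 0, "jaw": 76},
    {"tx": 0, "ty": 0, "tz": 0, "rx": 0, "ry": 0, "rz": 0, "jaw": 66},
    {"tx": 0, "ty": 0, "tz": 0, "rx": 0, "ry": 0, "rz": 0, "jaw": 60},
    {"tx": 0, "ty": 0, "tz": 0, "rx": 0, "ry": 0, "rz": 0, "jaw": 55},
    {"tx": 0, "ty": 0, "tz": 0, "rx": 0, "ry": 0, "rz": 0, "jaw": 50},
    {"tx": 0, "ty": 0, "tz": 0, "rx": 0, "ry": 0, "rz": 0, "jaw": 50},
    {"tx": 0, "ty": 0, "tz": 0, "rx": 0, "ry": 0, "rz": 0, "jaw": 50},
  ],
  force=30,
)

```text
time_s: 21.55
ee_pos: [0.5922, -0.3226, 0.0236]
ee_rot: [3.141, -0.002, -0.16]
wrist_force: [-0.3, 1.2, 6.3]
finger_gap: 0.0495
```

```bash
python3 - <<'E'
from h import *
tcpb(); im,d=snap('wrist','w13.png')
E
```

```text
TCP board [-52.1  -7.1] z 0.02364270642223347 rot [ 3.1408e+00 -2.5000e-03 -1.6010e-01] F [-0.3  1.2  6.3] t 21.55
```

View pics/w13.png

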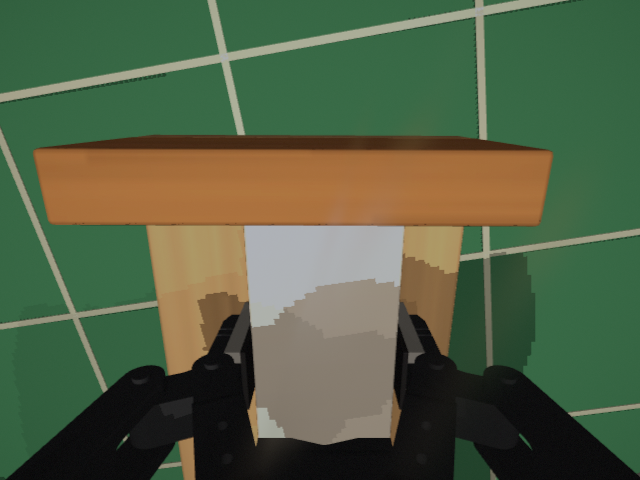

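Request:
apply_moves(
  targets=[
    {"tx": 0, "ty": 0, "tz": 0, "rx": 0, "ry": 0, "rz": 0, "jaw": 66},
    {"tx": 0, "ty": 0, "tz": 0.5, "rx": 0, "ry": 0, "rz": 0, "jaw": 70},
    {"tx": 0, "ty": 0, "tz": 0, "rx": 0, "ry": 0, "rz": 0, "jaw": 62},
    {"tx": 0, "ty": 0, "tz": 0, "rx": 0, "ry": 0, "rz": 0, "jaw": 55},
    {"tx": 0, "ty": 0, "tz": 0, "rx": 0, "ry": 0, "rz": 0, "jaw": 50},
    {"tx": 0, "ty": 0, "tz": 0, "rx": 0, "ry": 0, "rz": 0, "jaw": 50},
    {"tx": 0, "ty": 0, "tz": 0, "rx": 0, "ry": 0, "rz": 0, "jaw": 50},
    {"tx": 0, "ty": 0, "tz": 0, "rx": 0, "ry": 0, "rz": 0, "jaw": 62},
    {"tx": 0, "ty": 0, "tz": 0, "rx": 0, "ry": 0, "rz": 0, "jaw": 75},
    {"tx": 0, "ty": 0, "tz": -2, "rx": 0, "ry": 0, "rz": 0, "jaw": 80},
    {"tx": 0, "ty": 0, "tz": -4, "rx": 0, "ry": 0, "rz": 0, "jaw": 80},
    {"tx": -4, "ty": 0, "tz": 0, "rx": 0, "ry": 0, "rz": 0, "jaw": 80},
    {"tx": -4, "ty": 0, "tz": 0, "rx": 0, "ry": 0, "rz": 0, "jaw": 40},
    {"tx": 0, "ty": 0, "tz": 0, "rx": 0, "ry": 0, "rz": 0, "jaw": 23},
    {"tx": 0, "ty": 0, "tz": 3, "rx": 0, "ry": 0, "rz": 0, "jaw": 23},
    {"tx": 0, "ty": 0, "tz": 2, "rx": 0, "ry": 0, "rz": 0, "jaw": 23},
    {"tx": 0, "ty": 0, "tz": 0.7, "rx": 0, "ry": 0, "rz": 0, "jaw": 23},
    {"tx": 0, "ty": 0, "tz": 0, "rx": 0, "ry": 0, "rz": 0, "jaw": 23},
  ],
  force=30,
)

```text
time_s: 23.4
ee_pos: [0.5125, -0.3094, 0.0196]
ee_rot: [-3.141, 0.0, -0.16]
wrist_force: [-0.5, 0.3, 0.7]
finger_gap: 0.0196
```

```bash
python3 - <<'E'
from h import *
tcpb()
E
```

```text
TCP board [-133.    -6.7] z 0.019634577492546733 rot [-3.1414e+00  2.0000e-04 -1.6000e-01] F [-0.5  0.3  0.7] t 23.4
```

Gently push once more, to about -109 (22 mm + small over-travel).

Request:
apply_moves(
  targets=[
    {"tx": 0.8, "ty": 0, "tz": -0.1, "rx": 0, "ry": 0, "rz": 0, "jaw": 23},
    {"tx": 0.8, "ty": 0, "tz": 0, "rx": 0, "ry": 0, "rz": 0, "jaw": 23},
    {"tx": 0.4, "ty": 0, "tz": 0, "rx": 0, "ry": 0, "rz": 0, "jaw": 23},
    {"tx": 0.3, "ty": 0, "tz": 0, "rx": 0, "ry": 0, "rz": 0, "jaw": 23},
    {"tx": 0.3, "ty": 0, "tz": 0, "rx": 0, "ry": 0, "rz": 0, "jaw": 23},
    {"tx": 0.1, "ty": 0, "tz": 0, "rx": 0, "ry": 0, "rz": 0, "jaw": 23},
    {"tx": 0, "ty": 0, "tz": 0, "rx": 0, "ry": 0, "rz": 0, "jaw": 23},
  ],
)

```text
time_s: 24.1
ee_pos: [0.5352, -0.313, 0.02]
ee_rot: [-3.141, 0.007, -0.16]
wrist_force: [-8.1, 2.2, 4.5]
finger_gap: 0.0199
```

```bash
python3 - <<'E'
from h import *
tcpb()
E
```

```text
TCP board [-110.    -6.7] z 0.02001206176841804 rot [-3.141   0.0074 -0.1605] F [-8.1  2.2  4.5] t 24.1
```

Request:
apply_moves(
  targets=[
    {"tx": -1, "ty": 0, "tz": 0, "rx": 0, "ry": 0, "rz": 0, "jaw": 23},
    {"tx": -1, "ty": 0, "tz": 0, "rx": 0, "ry": 0, "rz": 0, "jaw": 23},
    {"tx": 0, "ty": 0, "tz": -4, "rx": 0, "ry": 0, "rz": 0, "jaw": 50},
    {"tx": 0, "ty": 0, "tz": -4.5, "rx": 0, "ry": 0, "rz": 0, "jaw": 80},
    {"tx": 0, "ty": 0, "tz": -4.5, "rx": 0, "ry": 0, "rz": 0, "jaw": 80},
    {"tx": 3, "ty": 0, "tz": -2, "rx": 0, "ry": 0, "rz": 0, "jaw": 100},
    {"tx": 3, "ty": 0, "tz": 0, "rx": 0, "ry": 0, "rz": 0, "jaw": 100},
    {"tx": 0, "ty": 0, "tz": 0, "rx": 0, "ry": 0, "rz": 0, "jaw": 100},
    {"tx": 0, "ty": 0, "tz": 0, "rx": 0, "ry": 0, "rz": 0, "jaw": 100},
  ],
)

```text
time_s: 25.0
ee_pos: [0.5779, -0.3197, 0.1704]
ee_rot: [-3.141, 0.0, -0.16]
wrist_force: [-0.6, -0.9, -0.1]
finger_gap: 0.086
```

```bash
python3 - <<'E'
from h import *
tcpb(); s=robot.get_state(); im,d=snap('wrist','w14.png'); X=cloud('wrist',d,s)
B=np.stack([(X[...,:2]-o)@ux,(X[...,:2]-o)@uy],-1)*1000
for lo,hi in [(.021,.026),(.028,.033),(.035,.040),(.042,.047),(.049,.060)]:
    m=(X[...,2]>lo)&(X[...,2]<hi)&(im.min(-1)>100)&(abs(B[...,1])<60)&(B[...,0]>-150)&(B[...,0]<-1)
    q=B[m]; print(lo,len(q), np.round(np.percentile(q,[1,50,99],axis=0),0).tolist() if len(q) else '')
print(fitrect(X,im,(0.595,-0.323),0.08,(0.048,0.06),thr=100))
im2,d2=robot.read_camera('side'); cv2.imwrite('pics/s14z.png',cv2.resize(im2[150:230,300:430],None,fx=5,fy=5,interpolation=cv2.INTER_CUBIC)[:,:,::-1])
E
```

```text
TCP board [-66.7  -6.5] z 0.17038849666144049 rot [-3.1414e+00  4.0000e-04 -1.5960e-01] F [-0.6 -0.9 -0.1] t 25.0
0.021 4 [[-32.0, -58.0], [-23.0, -52.0], [-3.0, -41.0]]
0.028 0 
0.035 0 
0.042 0 
0.049 9657 [[-97.0, -31.0], [-45.0, -7.0], [-2.0, 17.0]]
(array([ 0.59513141, -0.32302499]), array([50.07510757, 99.44098663]), np.float64(-0.16173284089413062), np.float64(0.053553145602619645), array([323.8509832 , 204.96312986]))
```

View pics/w14.png

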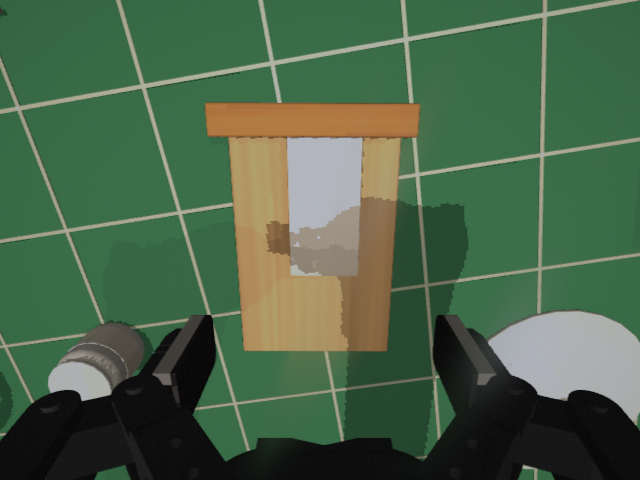

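View pics/s14z.png

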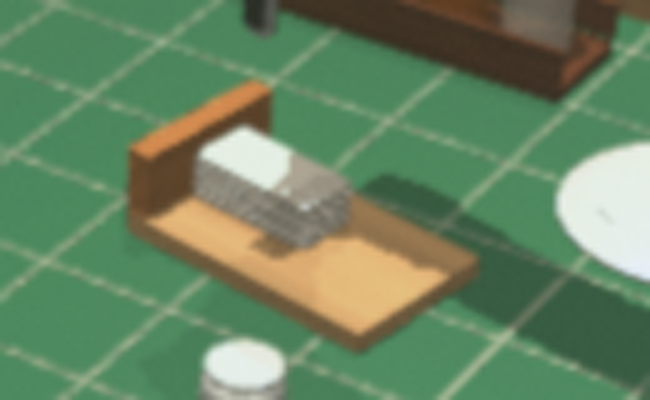

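Request:
apply_moves(
  targets=[
    {"tx": 0, "ty": 0, "tz": -4, "rx": 0, "ry": 0, "rz": 0, "jaw": 100},
    {"tx": 0, "ty": 0, "tz": -4, "rx": 0, "ry": 0, "rz": 0, "jaw": 100},
    {"tx": 0, "ty": 0, "tz": -4, "rx": 0, "ry": 0, "rz": 0, "jaw": 100},
    {"tx": -1.4, "ty": -3.9, "tz": -1, "rx": 0, "ry": 0, "rz": 0, "jaw": 100},
    {"tx": -1.4, "ty": -3.9, "tz": -1, "rx": 0, "ry": 0, "rz": 0, "jaw": 100},
    {"tx": -1.4, "ty": -3.9, "tz": -1, "rx": 0, "ry": 0, "rz": 0, "jaw": 100},
    {"tx": -1.4, "ty": -3.9, "tz": 0, "rx": 0, "ry": 0, "rz": 0, "jaw": 100},
    {"tx": -1.4, "ty": -3.9, "tz": 0, "rx": 0, "ry": 0, "rz": 0, "jaw": 100},
    {"tx": -1.4, "ty": -3.9, "tz": 0, "rx": 0, "ry": 0, "rz": 0, "jaw": 100},
    {"tx": -1.4, "ty": -3.9, "tz": 0, "rx": 0, "ry": 0, "rz": 0, "jaw": 100},
    {"tx": -1.4, "ty": -3.9, "tz": 0, "rx": 0, "ry": 0, "rz": 0, "jaw": 100},
    {"tx": -1.4, "ty": -3.9, "tz": 0, "rx": 0, "ry": 0, "rz": 0, "jaw": 100},
    {"tx": -1.4, "ty": -3.9, "tz": 0, "rx": 0, "ry": 0, "rz": 0, "jaw": 100},
    {"tx": 0, "ty": 0, "tz": 0, "rx": 0, "ry": 0, "rz": 0, "jaw": 100},
  ],
)

```text
time_s: 26.5
ee_pos: [0.4996, 0.0936, 0.3209]
ee_rot: [-3.14, 0.0, -0.151]
wrist_force: [-0.1, 0.2, 0.9]
finger_gap: 0.0856
```

Request:
apply_moves(
  targets=[
    {"tx": 0, "ty": 0, "tz": 0, "rx": 0, "ry": 0, "rz": -0.144, "jaw": 100},
    {"tx": 0, "ty": 0, "tz": 0, "rx": 0, "ry": 0, "rz": -0.144, "jaw": 100},
    {"tx": 0, "ty": 0, "tz": 0, "rx": 0, "ry": 0, "rz": -0.144, "jaw": 100},
    {"tx": 0, "ty": 0, "tz": 0, "rx": 0, "ry": 0, "rz": -0.144, "jaw": 100},
    {"tx": 0, "ty": 0, "tz": 0, "rx": 0, "ry": 0, "rz": -0.144, "jaw": 100},
    {"tx": 0, "ty": 0, "tz": 0, "rx": 0, "ry": 0, "rz": -0.144, "jaw": 100},
    {"tx": 0, "ty": 0, "tz": 0, "rx": 0, "ry": 0, "rz": -0.144, "jaw": 100},
    {"tx": 0, "ty": 0, "tz": 0, "rx": 0, "ry": 0, "rz": -0.144, "jaw": 100},
    {"tx": 0, "ty": 0, "tz": 0, "rx": 0, "ry": 0, "rz": -0.144, "jaw": 100},
    {"tx": 0, "ty": 0, "tz": 0, "rx": 0, "ry": 0, "rz": -0.144, "jaw": 100},
    {"tx": 0, "ty": 0, "tz": 0, "rx": 0, "ry": 0, "rz": -0.144, "jaw": 100},
    {"tx": 0, "ty": 0, "tz": 0, "rx": 0, "ry": 0, "rz": -0.144, "jaw": 100},
    {"tx": 0, "ty": 0, "tz": 0, "rx": 0, "ry": 0, "rz": 0, "jaw": 100},
    {"tx": 0, "ty": 0, "tz": 0, "rx": 0, "ry": 0, "rz": 0, "jaw": 100},
  ],
)

```text
time_s: 27.9
ee_pos: [0.5018, 0.0863, 0.3204]
ee_rot: [-3.141, 0.001, 1.563]
wrist_force: [-0.2, 0.6, 0.5]
finger_gap: 0.0855
```

```bash
python3 - <<'E'
from h import *
togo((0.50,0.09,0.30),1.57)
s=robot.get_state(); im,d=snap('wrist','w15.png')
im,d=snap('top','t15.png'); np.savez('t15.npz',im=im,d=d)
for n in ['tray_handle','tray_lip','jar']:
    for r in robot.mark_of('top',n): print(n,round(r['p'],2),np.round(r['position'],3))
E
```

```text
TCP [0.5018 0.0863 0.3204] rot [-3.1409e+00  7.0000e-04  1.5630e+00] gap 0.0855 t 27.9
tool cm [ 0.37 -0.18  2.04] rz -0.007 joints [ 0.59  0.24 -0.94  1.77  0.2   1.23 -0.42]
tray_handle 0.79 [0.552 0.322 0.077]
tray_lip 0.94 [0.464 0.324 0.008]
```

View pics/t15.png

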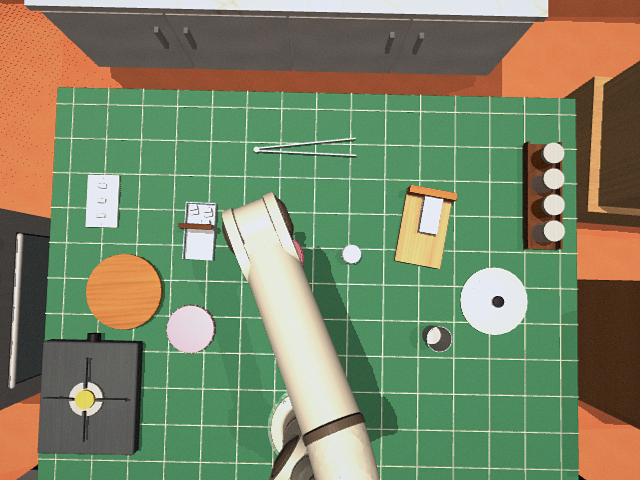

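View pics/w15.png

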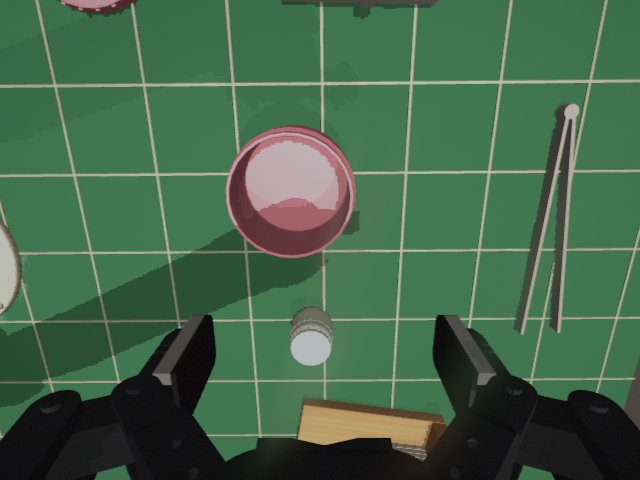

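Request:
apply_moves(
  targets=[
    {"tx": 0, "ty": 0, "tz": 0, "rx": -0.14, "ry": 0, "rz": 0, "jaw": 100},
    {"tx": 0, "ty": 0, "tz": 0, "rx": -0.14, "ry": 0, "rz": 0, "jaw": 100},
    {"tx": 0, "ty": 0, "tz": 0, "rx": -0.14, "ry": 0, "rz": 0, "jaw": 100},
    {"tx": 0, "ty": 0, "tz": 0, "rx": -0.14, "ry": 0, "rz": 0, "jaw": 100},
    {"tx": 0, "ty": 0, "tz": 0, "rx": -0.14, "ry": 0, "rz": 0, "jaw": 100},
    {"tx": 0, "ty": 0, "tz": 0, "rx": -0.14, "ry": 0, "rz": 0, "jaw": 100},
    {"tx": 0, "ty": 0, "tz": 0, "rx": -0.14, "ry": 0, "rz": 0, "jaw": 100},
    {"tx": 0, "ty": 0, "tz": 0, "rx": 0, "ry": 0, "rz": 0, "jaw": 100},
  ],
)

```text
time_s: 28.95
ee_pos: [0.5068, 0.0753, 0.3243]
ee_rot: [2.352, 0.032, 1.534]
wrist_force: [-0.5, 0.6, 0.1]
finger_gap: 0.085
```

```bash
python3 - <<'E'
from h import *
togo((0.50,0.09,0.30),1.57)
s=robot.get_state(); print(R.from_euler('xyz',s['ee_rot']).as_matrix().round(3))
E
```

```text
TCP [0.5068 0.0753 0.3243] rot [2.3522 0.0316 1.5336] gap 0.085 t 28.95
tool cm [ 1.52 -2.21  1.16] rz -0.036 joints [ 0.45 -0.31 -0.74  2.38  0.33  0.26 -0.65]
[[ 0.037  0.705  0.709]
 [ 0.999 -0.004 -0.049]
 [-0.032  0.71  -0.704]]
```

Request:
apply_moves(
  targets=[
    {"tx": 0, "ty": 0, "tz": 0, "rx": 0.14, "ry": 0, "rz": 0, "jaw": 100},
    {"tx": 0, "ty": 0, "tz": 0, "rx": 0.14, "ry": 0, "rz": 0, "jaw": 100},
    {"tx": 0, "ty": 0, "tz": 0, "rx": 0.14, "ry": 0, "rz": 0, "jaw": 100},
    {"tx": 0, "ty": 0, "tz": 0, "rx": 0.14, "ry": 0, "rz": 0, "jaw": 100},
    {"tx": 0, "ty": 0, "tz": 0, "rx": 0.14, "ry": 0, "rz": 0, "jaw": 100},
    {"tx": 0, "ty": 0, "tz": 0, "rx": 0.09, "ry": 0, "rz": 0, "jaw": 100},
    {"tx": 0, "ty": 0, "tz": 0, "rx": 0, "ry": 0, "rz": -0.145, "jaw": 100},
    {"tx": 0, "ty": 0, "tz": 0, "rx": 0, "ry": 0, "rz": -0.145, "jaw": 100},
    {"tx": 0, "ty": 0, "tz": 0, "rx": 0, "ry": 0, "rz": -0.145, "jaw": 100},
    {"tx": 0, "ty": 0, "tz": 0, "rx": 0, "ry": 0, "rz": -0.145, "jaw": 100},
    {"tx": 0, "ty": 0, "tz": 0, "rx": 0, "ry": 0, "rz": -0.145, "jaw": 100},
    {"tx": 0, "ty": 0, "tz": 0, "rx": 0, "ry": 0, "rz": -0.145, "jaw": 100},
    {"tx": 0, "ty": 0, "tz": 0, "rx": 0, "ry": 0, "rz": -0.145, "jaw": 100},
    {"tx": 0, "ty": 0, "tz": 0, "rx": 0, "ry": 0, "rz": -0.145, "jaw": 100},
    {"tx": 0, "ty": 0, "tz": 0, "rx": 0, "ry": 0, "rz": -0.145, "jaw": 100},
    {"tx": 0, "ty": 0, "tz": 0, "rx": 0, "ry": 0, "rz": -0.145, "jaw": 100},
    {"tx": 0, "ty": 0, "tz": 0, "rx": 0, "ry": 0, "rz": -0.145, "jaw": 100},
    {"tx": 0, "ty": 0, "tz": 0, "rx": 0, "ry": 0, "rz": 0, "jaw": 100},
  ],
)

```text
time_s: 30.75
ee_pos: [0.5076, 0.0763, 0.3257]
ee_rot: [-3.117, -0.002, 3.131]
wrist_force: [-0.2, 0.4, -0.2]
finger_gap: 0.0852
```

```bash
python3 - <<'E'
from h import *
togo((0.47,0.11,0.27),3.14)
E
```

```text
TCP [0.5076 0.0763 0.3257] rot [-3.1171e+00 -2.2000e-03  3.1308e+00] gap 0.0852 t 30.75
tool cm [3.78 3.46 5.5 ] rz -0.009 joints [ 0.36  0.19 -0.66  1.76  0.15  1.24  1.22]
```

Request:
apply_moves(
  targets=[
    {"tx": 3.8, "ty": 0, "tz": 0, "rx": 0, "ry": 0, "rz": 0, "jaw": 100},
    {"tx": 0, "ty": 3.4, "tz": 2, "rx": 0, "ry": 0, "rz": 0, "jaw": 100},
    {"tx": 0, "ty": 0, "tz": 3, "rx": 0, "ry": 0, "rz": 0, "jaw": 100},
    {"tx": 0, "ty": 0, "tz": 0, "rx": -0.14, "ry": 0, "rz": 0, "jaw": 100},
    {"tx": 0, "ty": 0, "tz": 0, "rx": -0.14, "ry": 0, "rz": 0, "jaw": 100},
    {"tx": 0, "ty": 0, "tz": 0, "rx": -0.14, "ry": 0, "rz": 0, "jaw": 100},
    {"tx": 0, "ty": 0, "tz": 0, "rx": -0.14, "ry": 0, "rz": 0, "jaw": 100},
    {"tx": 0, "ty": 0, "tz": 0, "rx": -0.14, "ry": 0, "rz": 0, "jaw": 100},
    {"tx": 0, "ty": 0, "tz": 0, "rx": -0.14, "ry": 0, "rz": 0, "jaw": 100},
    {"tx": 0, "ty": 0, "tz": 0, "rx": -0.14, "ry": 0, "rz": 0, "jaw": 100},
    {"tx": 0, "ty": 0, "tz": 0, "rx": -0.14, "ry": 0, "rz": 0, "jaw": 100},
    {"tx": 0, "ty": 0, "tz": 0, "rx": 0, "ry": 0, "rz": 0, "jaw": 100},
  ],
)

```text
time_s: 31.95
ee_pos: [0.4711, 0.1047, 0.2715]
ee_rot: [2.043, -0.009, 3.117]
wrist_force: [-0.6, 0.1, 0.3]
finger_gap: 0.0855
```

```bash
python3 - <<'E'
from h import *
togo((0.47,0.11,0.27),3.14)
E
```

```text
TCP [0.4711 0.1047 0.2715] rot [ 2.0425 -0.0087  3.1166] gap 0.0855 t 31.95
tool cm [0.12 0.11 0.54] rz -0.023 joints [ 0.93  0.54 -0.68  2.   -0.78  1.19  2.3 ]
```

Request:
apply_moves(
  targets=[
    {"tx": 0, "ty": 0, "tz": 0, "rx": 0.14, "ry": 0, "rz": 0, "jaw": 100},
    {"tx": 0, "ty": 0, "tz": 0, "rx": 0.14, "ry": 0, "rz": 0, "jaw": 100},
    {"tx": 0, "ty": 0, "tz": 0, "rx": 0.14, "ry": 0, "rz": 0, "jaw": 100},
    {"tx": 0, "ty": 0, "tz": 0, "rx": 0.14, "ry": 0, "rz": 0, "jaw": 100},
    {"tx": 0, "ty": 0, "tz": 0, "rx": 0.14, "ry": 0, "rz": 0, "jaw": 100},
    {"tx": 0, "ty": 0, "tz": 0, "rx": 0.14, "ry": 0, "rz": 0, "jaw": 100},
    {"tx": 0, "ty": 0, "tz": 0, "rx": 0.14, "ry": 0, "rz": 0, "jaw": 100},
    {"tx": 0, "ty": 0, "tz": 0, "rx": 0.12, "ry": 0, "rz": 0, "jaw": 100},
    {"tx": 0, "ty": 3.5, "tz": 0, "rx": 0, "ry": 0, "rz": 0.14, "jaw": 100},
    {"tx": 0, "ty": 0, "tz": 0, "rx": 0, "ry": 0, "rz": 0.145, "jaw": 100},
    {"tx": 0, "ty": 0, "tz": 0, "rx": 0, "ry": 0, "rz": 0.145, "jaw": 100},
    {"tx": 0, "ty": 0, "tz": 0, "rx": 0, "ry": 0, "rz": 0.145, "jaw": 100},
    {"tx": 0, "ty": 0, "tz": 0, "rx": 0, "ry": 0, "rz": 0.145, "jaw": 100},
    {"tx": 0, "ty": 0, "tz": 0, "rx": 0, "ry": 0, "rz": 0.145, "jaw": 100},
    {"tx": 0, "ty": 0, "tz": 0, "rx": 0, "ry": 0, "rz": 0.145, "jaw": 100},
    {"tx": 0, "ty": 0, "tz": 0, "rx": 0, "ry": 0, "rz": 0.145, "jaw": 100},
    {"tx": 0, "ty": 0, "tz": 0, "rx": 0, "ry": 0, "rz": 0.145, "jaw": 100},
    {"tx": 0, "ty": 0, "tz": 0, "rx": 0, "ry": 0, "rz": 0.145, "jaw": 100},
    {"tx": 0, "ty": 0, "tz": 0, "rx": 0, "ry": 0, "rz": 0.12, "jaw": 100},
    {"tx": 0, "ty": 0, "tz": 0, "rx": 0, "ry": 0, "rz": 0, "jaw": 100},
  ],
)

```text
time_s: 33.95
ee_pos: [0.4708, 0.1447, 0.2766]
ee_rot: [3.137, 0.009, 1.562]
wrist_force: [0.6, 0.2, 0.2]
finger_gap: 0.0858
```

```bash
python3 - <<'E'
from h import *
s=robot.get_state(); im,d=snap('wrist','w16.png'); X=cloud('wrist',d,s); np.savez('w16.npz',im=im,X=X)
z=np.load('t15.npz'); Xt=cloud('top',z['d']); it=z['im']
for nm,Y,I in (('top',Xt,it),('wrist',X,im)):
    m=(Y[...,2]>0.065)&(Y[...,2]<0.095)&(abs(Y[...,0]-.55)<.06)&(abs(Y[...,1]-.32)<.08)
    if m.sum()>20:
        r=cv2.minAreaRect((Y[m][:,:2]*1000).astype(np.float32)); print(nm,'bar',r,np.median(Y[m][:,2]))
    m=(Y[...,2]>0.0015)&(Y[...,2]<0.06)&(Y[...,0]>.42)&(Y[...,0]<.68)&(abs(Y[...,1]-.32)<.08)
    m=cv2.morphologyEx(m.astype(np.uint8),cv2.MORPH_OPEN,np.ones((3,3)))>0
    r=cv2.minAreaRect((Y[m][:,:2]*1000).astype(np.float32)); print(nm,'tray',r)
togo((0.55,0.32,0.15),1.5)
E
```

```text
top bar ((548.7073974609375, 318.8302917480469), (92.26057434082031, 13.97228717803955), 88.58184051513672) 0.08093371541344907
top tray ((541.502685546875, 318.92578125), (91.54403686523438, 167.459716796875), 87.33548736572266)
wrist bar ((547.8367919921875, 290.58172607421875), (34.73809814453125, 14.843640327453613), 88.28256225585938) 0.0820492185356379
wrist tray ((543.2948608398438, 298.8782958984375), (51.5123291015625, 170.6614227294922), 89.61228942871094)
TCP [0.4708 0.1444 0.2762] rot [3.1374 0.0092 1.5661] gap 0.0851 t 34.0
tool cm [17.71  7.78 12.5 ] rz 0.066 joints [ 0.1   0.17 -0.51  1.88  0.1   1.11 -0.46]
```

View pics/w16.png

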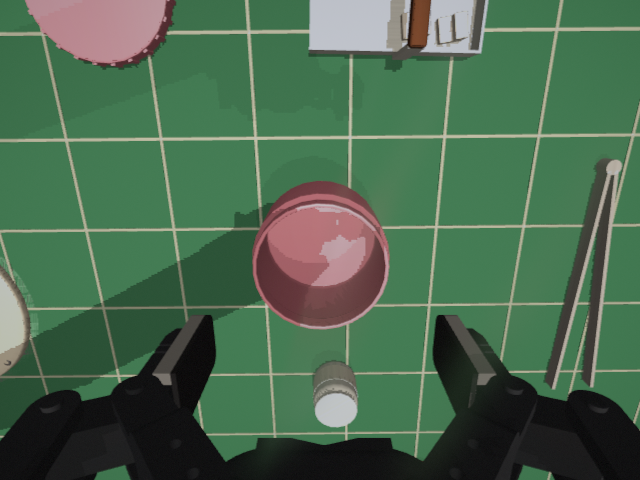

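Request:
apply_moves(
  targets=[
    {"tx": 4.3, "ty": 1.9, "tz": 0, "rx": 0, "ry": 0, "rz": 0, "jaw": 60},
    {"tx": 4.3, "ty": 1.9, "tz": 0, "rx": 0, "ry": 0, "rz": 0, "jaw": 60},
    {"tx": 4.3, "ty": 1.9, "tz": 0, "rx": 0, "ry": 0, "rz": 0, "jaw": 60},
    {"tx": 4.3, "ty": 1.9, "tz": 0, "rx": 0, "ry": 0, "rz": 0, "jaw": 60},
    {"tx": 0.3, "ty": 0.1, "tz": 4, "rx": 0, "ry": 0, "rz": 0.022, "jaw": 60},
    {"tx": 0, "ty": 0, "tz": 4, "rx": 0, "ry": 0, "rz": 0, "jaw": 60},
    {"tx": 0, "ty": 0, "tz": 3, "rx": 0, "ry": 0, "rz": 0, "jaw": 60},
    {"tx": 0, "ty": 0, "tz": 0, "rx": 0, "ry": 0, "rz": 0, "jaw": 60},
    {"tx": 0, "ty": 0, "tz": 0, "rx": 0, "ry": 0, "rz": 0, "jaw": 60},
  ],
)

```text
time_s: 34.9
ee_pos: [0.549, 0.3166, 0.1633]
ee_rot: [3.141, 0.009, 1.543]
wrist_force: [-0.5, 0.4, 0.2]
finger_gap: 0.0513
```

```bash
python3 - <<'E'
from h import *
s=robot.get_state(); im,d=snap('wrist','w17.png'); Y=cloud('wrist',d,s)
m=(Y[...,2]>0.065)&(Y[...,2]<0.095)&(abs(Y[...,0]-.55)<.06)&(abs(Y[...,1]-.32)<.08)
r=cv2.minAreaRect((Y[m][:,:2]*1000).astype(np.float32)); print('bar',r,np.median(Y[m][:,2]))
togo((0.548,0.319,0.055),1.544)
E
```

```text
bar ((548.8366088867188, 320.0811767578125), (91.50798797607422, 13.926995277404785), 88.68344116210938) 0.08251855098788356
TCP [0.5499 0.3171 0.1645] rot [3.1393 0.0081 1.5421] gap 0.0514 t 34.95
tool cm [ 0.28 -0.22 10.95] rz -0.002 joints [-0.2   0.56 -0.51  1.65  0.32  1.02 -0.84]
```

View pics/w17.png

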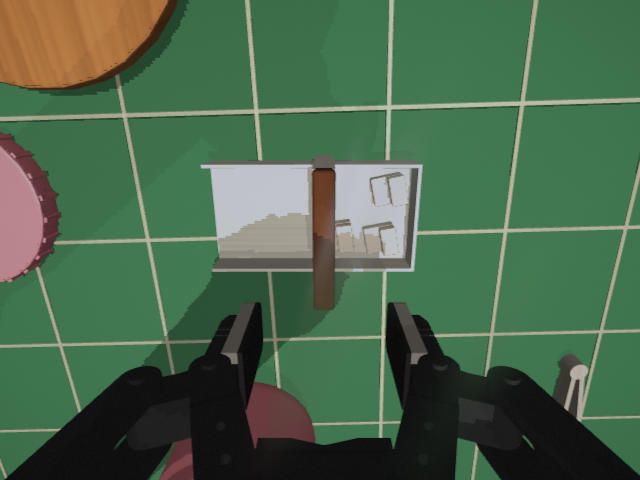

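Request:
apply_moves(
  targets=[
    {"tx": 0.25, "ty": -0.15, "tz": 0, "rx": -0.008, "ry": 0, "rz": 0, "jaw": 60},
    {"tx": 0, "ty": 0, "tz": 4, "rx": 0, "ry": 0, "rz": 0, "jaw": 60},
    {"tx": 0, "ty": 0, "tz": 3.5, "rx": 0, "ry": 0, "rz": 0, "jaw": 60},
    {"tx": 0, "ty": 0, "tz": 2, "rx": 0, "ry": 0, "rz": 0, "jaw": 60},
    {"tx": 0, "ty": 0, "tz": 1.1, "rx": 0, "ry": 0, "rz": 0, "jaw": 60},
    {"tx": 0, "ty": 0, "tz": 0.3, "rx": 0, "ry": 0, "rz": 0, "jaw": 60},
    {"tx": 0, "ty": 0, "tz": 0, "rx": 0, "ry": 0, "rz": 0, "jaw": 60},
  ],
)

```text
time_s: 35.65
ee_pos: [0.5491, 0.3179, 0.0543]
ee_rot: [3.132, 0.009, 1.541]
wrist_force: [-0.1, 0.5, 0.6]
finger_gap: 0.0511
```

```bash
python3 - <<'E'
from h import *
s=robot.get_state(); im,d=snap('wrist','w18.png')
togo((0.548,0.319,0.055),1.544)
E
```

```text
TCP [0.5493 0.3181 0.0547] rot [3.1318 0.0087 1.541 ] gap 0.051 t 35.7
tool cm [ 0.09 -0.14 -0.04] rz -0.003 joints [-0.25  0.69 -0.45  1.71  0.4   0.83 -0.91]
```

View pics/w18.png

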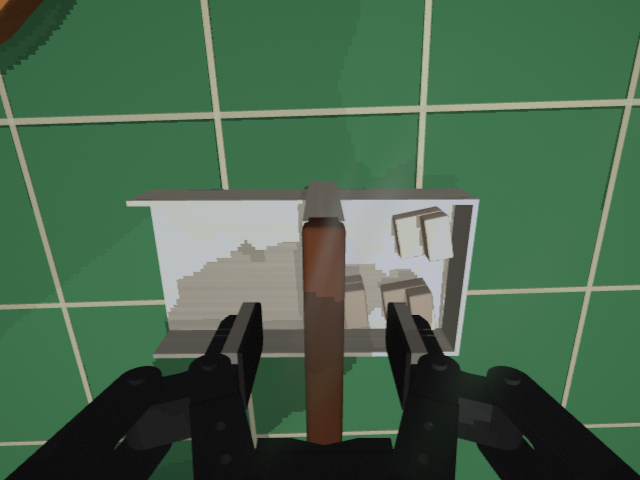

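Request:
apply_moves(
  targets=[
    {"tx": 0, "ty": -0.05, "tz": 0, "rx": 0.009, "ry": 0.009, "rz": 0, "jaw": 60},
    {"tx": 0, "ty": 0, "tz": 0, "rx": 0, "ry": 0, "rz": 0, "jaw": 30},
    {"tx": 0, "ty": 0, "tz": 0, "rx": 0, "ry": 0, "rz": 0, "jaw": 5},
    {"tx": 0, "ty": 0, "tz": 0, "rx": 0, "ry": 0, "rz": 0, "jaw": 5},
    {"tx": 0, "ty": 0, "tz": 0, "rx": 0, "ry": 0, "rz": 0, "jaw": 5},
    {"tx": 0, "ty": 0, "tz": 0, "rx": 0, "ry": 0, "rz": 0, "jaw": 5},
    {"tx": 0, "ty": 0, "tz": 0, "rx": 0, "ry": 0, "rz": 0, "jaw": 5},
    {"tx": 0, "ty": 0, "tz": 0, "rx": 0, "ry": 0, "rz": 0, "jaw": 5},
  ],
  force=80,
)

```text
time_s: 36.5
ee_pos: [0.5483, 0.3173, 0.0537]
ee_rot: [-3.141, 0.001, 1.541]
wrist_force: [-0.9, -1.8, 5.7]
finger_gap: 0.013
```

Request:
apply_moves(
  targets=[
    {"tx": 0, "ty": 0, "tz": -0.5, "rx": 0, "ry": 0, "rz": 0, "jaw": 5},
    {"tx": 0, "ty": 0, "tz": -1, "rx": 0, "ry": 0, "rz": 0, "jaw": 5},
    {"tx": 0, "ty": 0, "tz": -1.5, "rx": 0, "ry": 0, "rz": 0, "jaw": 5},
    {"tx": 0, "ty": 0, "tz": -2, "rx": 0, "ry": 0, "rz": 0, "jaw": 5},
    {"tx": 0, "ty": 0, "tz": -2, "rx": 0, "ry": 0, "rz": 0, "jaw": 5},
    {"tx": 0, "ty": 0, "tz": -2, "rx": 0, "ry": 0, "rz": 0, "jaw": 5},
    {"tx": 0, "ty": 0, "tz": -2, "rx": 0, "ry": 0, "rz": 0, "jaw": 5},
    {"tx": 0, "ty": 0, "tz": -2, "rx": 0, "ry": 0, "rz": 0, "jaw": 5},
    {"tx": 0, "ty": 0, "tz": -2, "rx": 0, "ry": 0, "rz": 0, "jaw": 5},
    {"tx": 0, "ty": 0, "tz": -2, "rx": 0, "ry": 0, "rz": 0, "jaw": 5},
    {"tx": 0, "ty": 0, "tz": -1.5, "rx": 0, "ry": 0, "rz": 0, "jaw": 5},
    {"tx": 0, "ty": 0, "tz": -1, "rx": 0, "ry": 0, "rz": 0, "jaw": 5},
    {"tx": 0, "ty": 0, "tz": -0.5, "rx": 0, "ry": 0, "rz": 0, "jaw": 5},
    {"tx": 0, "ty": 0, "tz": 0, "rx": 0, "ry": 0, "rz": 0, "jaw": 5},
  ],
)

```text
time_s: 37.9
ee_pos: [0.5482, 0.3175, 0.2534]
ee_rot: [-3.141, 0.001, 1.541]
wrist_force: [1.1, 0.0, -3.4]
finger_gap: 0.0128
```

```bash
python3 - <<'E'
from h import *
s=robot.get_state(); im,d=snap('wrist','w19.png')
togo((0.47,0.30,0.27),3.0)
it,dt=snap('top','t19.png'); Y=cloud('top',dt)
m=(Y[...,2]>0.085)&(Y[...,2]<0.11)&(abs(Y[...,0]-.468)<.09)&(abs(Y[...,1]-.085)<.09)
q=(Y[m][:,:2]*1000).astype(np.float32); print(len(q), cv2.minEnclosingCircle(q), np.median(Y[m][:,2]))
E
```

```text
TCP [0.5479 0.3173 0.2526] rot [-3.1397e+00  1.6000e-03  1.5410e+00] gap 0.0125 t 37.95
tool cm [-1.96 -7.74 -1.72] rz -1.459 joints [-0.17  0.47 -0.55  1.57  0.26  1.18 -0.8 ]
223 ((468.04669189453125, 89.731201171875), 64.43318939208984) 0.09865601619746633
```

View pics/w19.png

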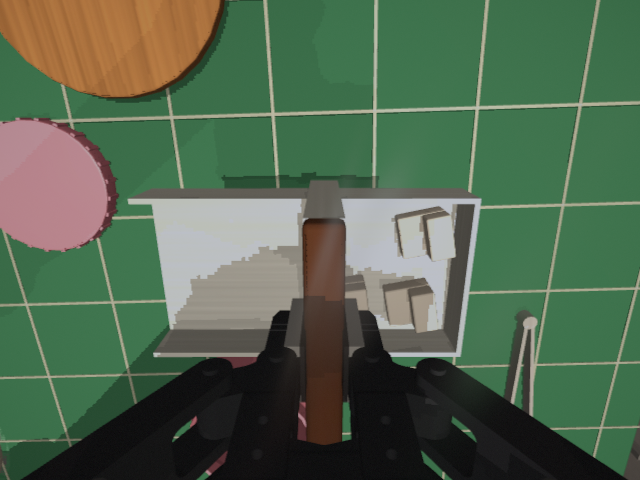

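View pics/t19.png

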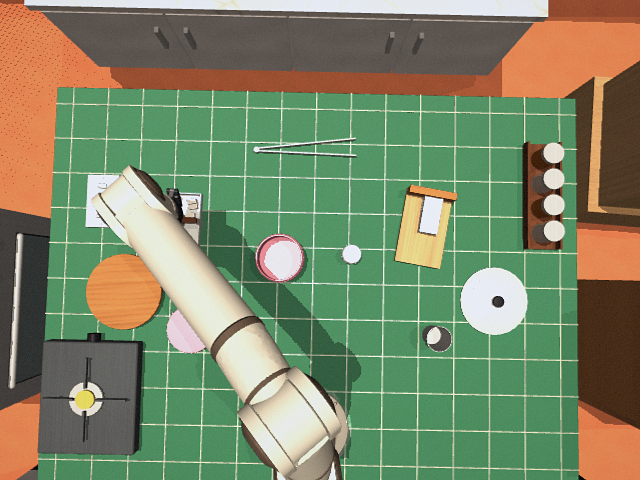

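Request:
apply_moves(
  targets=[
    {"tx": 0, "ty": 0, "tz": 0, "rx": 0, "ry": 0, "rz": -0.05, "jaw": 5},
    {"tx": 0, "ty": 0, "tz": 0, "rx": 0, "ry": 0, "rz": -0.1, "jaw": 5},
    {"tx": 0, "ty": 0, "tz": 0, "rx": 0, "ry": 0, "rz": -0.1, "jaw": 5},
    {"tx": 0, "ty": 0, "tz": 0, "rx": 0, "ry": 0, "rz": -0.1, "jaw": 5},
    {"tx": 0, "ty": 0, "tz": 0, "rx": 0, "ry": 0, "rz": -0.1, "jaw": 5},
    {"tx": 0, "ty": 0, "tz": 0, "rx": 0, "ry": 0, "rz": -0.1, "jaw": 5},
    {"tx": 0, "ty": 0, "tz": 0, "rx": 0, "ry": 0, "rz": -0.1, "jaw": 5},
    {"tx": 0, "ty": 0, "tz": 0, "rx": 0, "ry": 0, "rz": -0.1, "jaw": 5},
    {"tx": 0, "ty": 0, "tz": 0, "rx": 0, "ry": 0, "rz": -0.1, "jaw": 5},
    {"tx": 0, "ty": 0, "tz": 0, "rx": 0, "ry": 0, "rz": -0.1, "jaw": 5},
    {"tx": 0, "ty": 0, "tz": 0, "rx": 0, "ry": 0, "rz": -0.1, "jaw": 5},
    {"tx": 0, "ty": 0, "tz": 0, "rx": 0, "ry": 0, "rz": -0.1, "jaw": 5},
    {"tx": 0, "ty": 0, "tz": 0, "rx": 0, "ry": 0, "rz": -0.1, "jaw": 5},
    {"tx": 0, "ty": 0, "tz": 0, "rx": 0, "ry": 0, "rz": -0.1, "jaw": 5},
    {"tx": 0, "ty": 0, "tz": 0, "rx": 0, "ry": 0, "rz": -0.06, "jaw": 5},
    {"tx": 0, "ty": 0, "tz": 0, "rx": 0, "ry": 0, "rz": 0, "jaw": 5},
    {"tx": 0, "ty": 0, "tz": 0, "rx": 0, "ry": 0, "rz": 0, "jaw": 5},
  ],
)

```text
time_s: 39.7
ee_pos: [0.5479, 0.3171, 0.2521]
ee_rot: [-3.139, -0.002, 2.949]
wrist_force: [0.4, -0.2, -2.9]
finger_gap: 0.0128
```

```bash
python3 - <<'E'
from h import *
togo((0.496,0.2026,0.1675),2.9)
im,d=snap('wrist','w20.png')
E
```

```text
TCP [0.5479 0.3171 0.2521] rot [-3.1393e+00 -2.5000e-03  2.9491e+00] gap 0.0128 t 39.7
tool cm [  2.88 -12.21   8.49] rz 0.049 joints [ 0.02  0.55 -0.84  1.56  0.43  1.23  0.48]
```

View pics/w20.png

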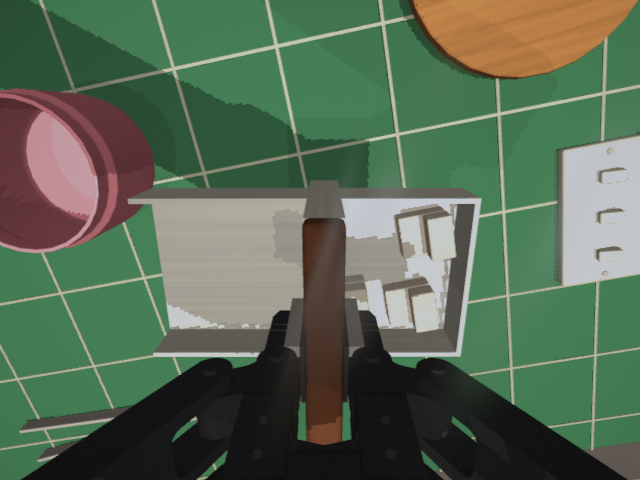

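Request:
apply_moves(
  targets=[
    {"tx": 0.2, "ty": -0.7, "tz": 0, "rx": 0, "ry": 0, "rz": 0, "jaw": 5},
    {"tx": 0.4, "ty": -1.4, "tz": 0, "rx": 0, "ry": 0, "rz": 0, "jaw": 5},
    {"tx": 0.5, "ty": -1.7, "tz": 0, "rx": 0, "ry": 0, "rz": 0, "jaw": 5},
    {"tx": 0.5, "ty": -1.7, "tz": 0, "rx": 0, "ry": 0, "rz": 0, "jaw": 5},
    {"tx": 0.5, "ty": -1.7, "tz": 0, "rx": 0, "ry": 0, "rz": 0, "jaw": 5},
    {"tx": 0.5, "ty": -1.7, "tz": 0.5, "rx": 0, "ry": 0, "rz": 0, "jaw": 5},
    {"tx": 0.4, "ty": -1.4, "tz": 1, "rx": 0, "ry": 0, "rz": 0, "jaw": 5},
    {"tx": 0.3, "ty": -1.1, "tz": 1.5, "rx": 0, "ry": 0, "rz": 0, "jaw": 5},
    {"tx": 0.2, "ty": -0.8, "tz": 1.5, "rx": 0, "ry": 0, "rz": 0, "jaw": 5},
    {"tx": 0, "ty": 0, "tz": 1.5, "rx": 0, "ry": 0, "rz": 0, "jaw": 5},
    {"tx": 0, "ty": 0, "tz": 1, "rx": 0, "ry": 0, "rz": 0, "jaw": 5},
    {"tx": 0, "ty": 0, "tz": 0.5, "rx": 0, "ry": 0, "rz": 0, "jaw": 5},
    {"tx": 0, "ty": 0, "tz": 0.3, "rx": 0, "ry": 0, "rz": 0, "jaw": 5},
    {"tx": 0, "ty": 0, "tz": 0, "rx": 0, "ry": 0, "rz": 0, "jaw": 5},
    {"tx": 0, "ty": 0, "tz": 0, "rx": 0, "ry": 0, "rz": 0, "jaw": 5},
  ],
)

```text
time_s: 41.25
ee_pos: [0.4908, 0.2048, 0.1756]
ee_rot: [-3.141, -0.001, 2.951]
wrist_force: [-0.0, -0.2, -2.8]
finger_gap: 0.0126
```

```bash
python3 - <<'E'
from h import *
togo((0.4902,0.2039,0.1675),2.95)
im,d=snap('wrist','w21.png'); im,d=snap('side','s21.png')
cv2.imwrite('pics/s21z.png',cv2.resize(im[150:350,200:400],None,fx=3,fy=3,interpolation=cv2.INTER_CUBIC)[:,:,::-1])
E
```

```text
TCP [0.4908 0.2048 0.1756] rot [-3.1407e+00 -7.0000e-04  2.9515e+00] gap 0.0126 t 41.25
tool cm [ 0.05 -0.1   0.81] rz 0.001 joints [ 0.23  0.45 -0.85  1.89  0.41  0.98  0.58]
```

View pics/w21.png

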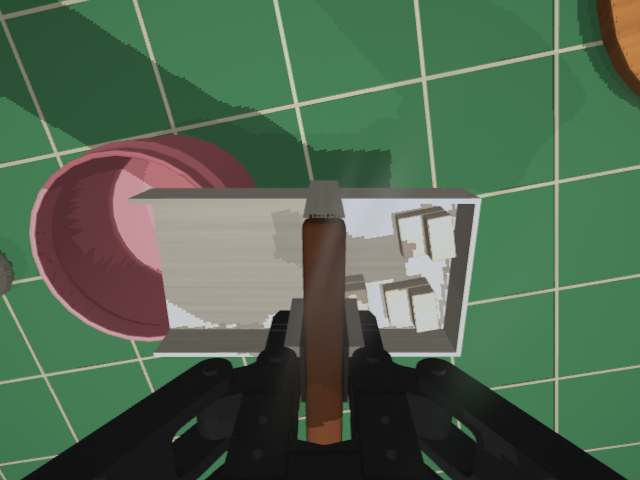

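View pics/s21z.png

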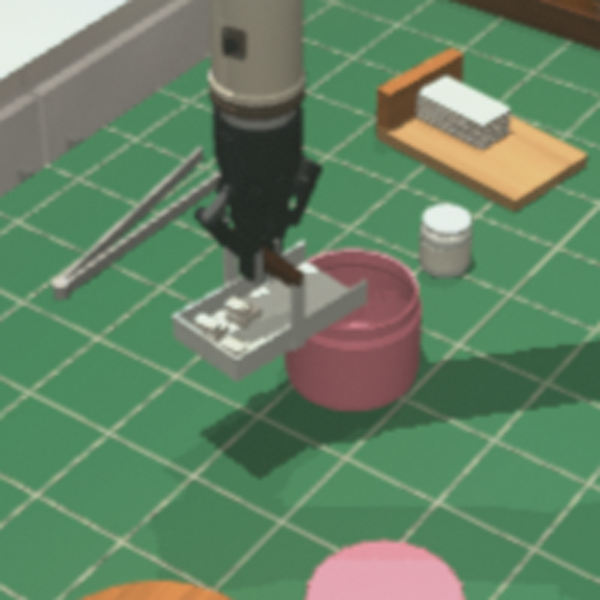

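Request:
apply_moves(
  targets=[
    {"tx": 0, "ty": 0, "tz": 0.5, "rx": 0, "ry": 0, "rz": 0, "jaw": 5},
    {"tx": 0, "ty": -0.39, "tz": -0.62, "rx": -0.07, "ry": 0, "rz": 0, "jaw": 5},
    {"tx": 0, "ty": -0.39, "tz": -0.62, "rx": -0.07, "ry": 0, "rz": 0, "jaw": 5},
    {"tx": 0, "ty": -0.39, "tz": -0.62, "rx": -0.07, "ry": 0, "rz": 0, "jaw": 5},
    {"tx": 0, "ty": -0.39, "tz": -0.62, "rx": -0.07, "ry": 0, "rz": 0, "jaw": 5},
    {"tx": 0, "ty": 0, "tz": 0, "rx": 0, "ry": 0, "rz": 0, "jaw": 5},
  ],
)

```text
time_s: 41.95
ee_pos: [0.4876, 0.1822, 0.1924]
ee_rot: [2.865, -0.002, 2.944]
wrist_force: [-0.2, -1.0, -3.3]
finger_gap: 0.0126
```

```bash
cat >> h.py <<'E'
def lip():
    s=robot.get_state(); Rm=R.from_euler('xyz',s['ee_rot']).as_matrix()
    print('lip',np.round(s['ee_pos']+Rm@np.array([0,-.089,.0555]),4),'tilt',round(np.arccos(-Rm[2,2]),3),'gap',s['finger_gap'],'t',s['time_s'],'q',np.round(s['joint_positions'],2))
E
python3 - <<'E'
from h import *
lip(); im,d=snap('wrist','w22.png')
E
```

```text
lip [0.4736 0.1131 0.1147] tilt 0.277 gap 0.012640707729653233 t 41.95 q [ 0.63  0.4  -1.03  2.01  0.15  0.77  0.93]
```

View pics/w22.png

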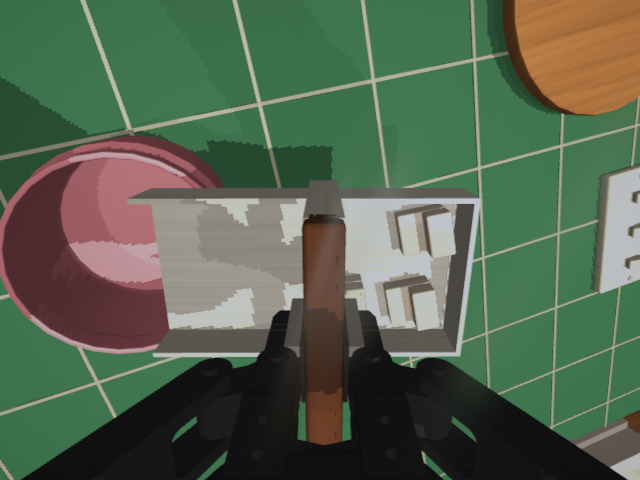

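Request:
apply_moves(
  targets=[
    {"tx": 0, "ty": -0.39, "tz": -0.62, "rx": -0.07, "ry": 0, "rz": 0, "jaw": 5},
    {"tx": 0, "ty": -0.39, "tz": -0.62, "rx": -0.07, "ry": 0, "rz": 0, "jaw": 5},
    {"tx": 0, "ty": -0.39, "tz": -0.62, "rx": -0.07, "ry": 0, "rz": 0, "jaw": 5},
    {"tx": 0, "ty": 0, "tz": 0, "rx": 0, "ry": 0, "rz": 0, "jaw": 5},
    {"tx": 0, "ty": 0, "tz": 0, "rx": 0, "ry": 0, "rz": 0, "jaw": 5},
  ],
)

```text
time_s: 42.5
ee_pos: [0.4838, 0.1701, 0.2066]
ee_rot: [2.654, -0.002, 2.951]
wrist_force: [0.1, 0.3, -3.0]
finger_gap: 0.0126
```

```bash
python3 - <<'E'
from h import *
lip(); im,d=snap('wrist','w23.png')
E
```

```text
lip [0.4737 0.1184 0.1158] tilt 0.487 gap 0.012572037869103058 t 42.5 q [ 0.93  0.47 -1.2   2.07 -0.03  0.7   1.21]
```

View pics/w23.png

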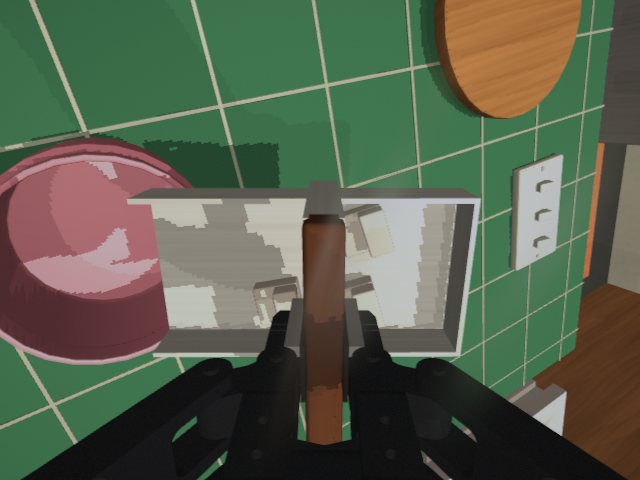

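Request:
apply_moves(
  targets=[
    {"tx": 0, "ty": 0, "tz": 0, "rx": 0, "ry": 0, "rz": 0, "jaw": 5},
    {"tx": 0, "ty": 0, "tz": 0, "rx": 0, "ry": 0, "rz": 0, "jaw": 5},
    {"tx": 0, "ty": 0, "tz": 0, "rx": 0, "ry": 0, "rz": 0, "jaw": 5},
  ],
)

```text
time_s: 42.85
ee_pos: [0.4837, 0.1706, 0.2068]
ee_rot: [2.654, -0.001, 2.953]
wrist_force: [-0.3, -0.7, -2.1]
finger_gap: 0.0129
```

```bash
python3 - <<'E'
from h import *
lip(); im,d=snap('wrist','w24.png')
E
```

```text
lip [0.4738 0.1189 0.1161] tilt 0.488 gap 0.012877931031484782 t 42.85 q [ 0.93  0.46 -1.21  2.08 -0.03  0.7   1.21]
```

View pics/w24.png

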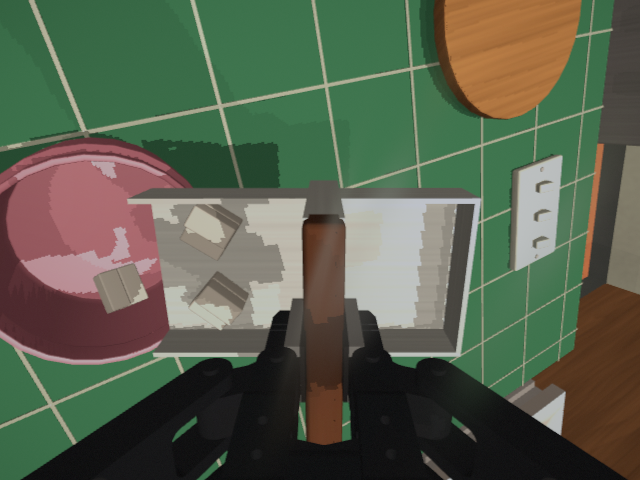

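One piece is falling into the jar (120,288), two are on their way (212,232) and (218,300). Hold.

Request:
apply_moves(
  targets=[
    {"tx": 0, "ty": 0, "tz": 0, "rx": 0, "ry": 0, "rz": 0, "jaw": 5},
    {"tx": 0, "ty": 0, "tz": 0, "rx": 0, "ry": 0, "rz": 0, "jaw": 5},
    {"tx": 0, "ty": 0, "tz": 0, "rx": 0, "ry": 0, "rz": 0, "jaw": 5},
    {"tx": 0, "ty": 0, "tz": 0, "rx": 0, "ry": 0, "rz": 0, "jaw": 5},
    {"tx": 0, "ty": 0, "tz": 0, "rx": 0, "ry": 0, "rz": 0, "jaw": 5},
  ],
)

```text
time_s: 43.4
ee_pos: [0.4839, 0.1693, 0.2067]
ee_rot: [2.653, -0.001, 2.951]
wrist_force: [0.4, 0.1, -2.1]
finger_gap: 0.0129
```

```bash
python3 - <<'E'
from h import *
lip(); im,d=snap('wrist','w25.png')
E
```

```text
lip [0.4738 0.1178 0.1159] tilt 0.489 gap 0.012936131609734426 t 43.4 q [ 0.93  0.47 -1.21  2.08 -0.03  0.69  1.21]
```

View pics/w25.png

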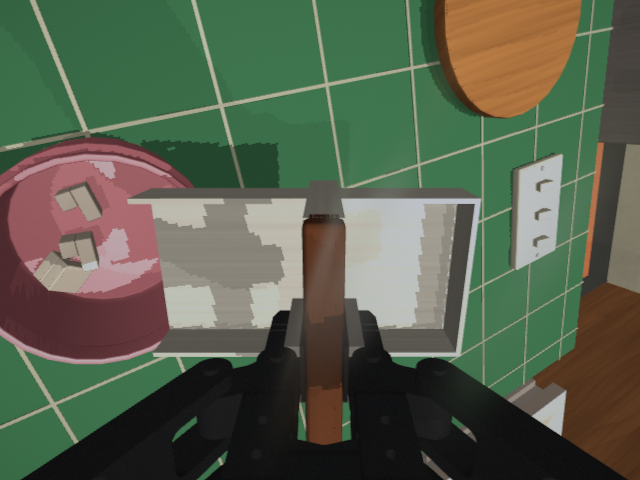

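Request:
apply_moves(
  targets=[
    {"tx": 0, "ty": 0.39, "tz": 0.4, "rx": 0.07, "ry": 0, "rz": 0, "jaw": 5},
    {"tx": 0, "ty": 0.39, "tz": 0.4, "rx": 0.07, "ry": 0, "rz": 0, "jaw": 5},
    {"tx": 0, "ty": 0.39, "tz": 0.4, "rx": 0.07, "ry": 0, "rz": 0, "jaw": 5},
    {"tx": 0, "ty": 0.39, "tz": 0.3, "rx": 0.07, "ry": 0, "rz": 0, "jaw": 5},
    {"tx": 0, "ty": 0.39, "tz": 0.3, "rx": 0.07, "ry": 0, "rz": 0, "jaw": 5},
    {"tx": 0, "ty": 0.39, "tz": 0, "rx": 0.07, "ry": 0, "rz": 0, "jaw": 5},
    {"tx": 0, "ty": 0.39, "tz": 0, "rx": 0.07, "ry": 0, "rz": 0, "jaw": 5},
    {"tx": 0, "ty": 0, "tz": -3, "rx": 0, "ry": 0, "rz": 0, "jaw": 5},
    {"tx": 0, "ty": 0, "tz": -2, "rx": 0, "ry": 0, "rz": 0, "jaw": 5},
    {"tx": -0.8, "ty": 3, "tz": 0, "rx": 0, "ry": 0, "rz": 0, "jaw": 5},
    {"tx": -0.8, "ty": 3, "tz": 0, "rx": 0, "ry": 0, "rz": 0, "jaw": 5},
    {"tx": -0.8, "ty": 3, "tz": 0, "rx": 0, "ry": 0, "rz": 0, "jaw": 5},
    {"tx": -0.8, "ty": 3, "tz": 0, "rx": 0, "ry": 0, "rz": 0, "jaw": 5},
    {"tx": 0, "ty": 0, "tz": 0, "rx": 0, "ry": 0, "rz": 0, "jaw": 5},
  ],
)

```text
time_s: 44.85
ee_pos: [0.5441, 0.318, 0.2468]
ee_rot: [3.138, -0.003, 2.955]
wrist_force: [0.2, 0.4, -2.6]
finger_gap: 0.0121
```

Request:
apply_moves(
  targets=[
    {"tx": 0, "ty": 0, "tz": 0, "rx": 0, "ry": 0, "rz": 0.1, "jaw": 5},
    {"tx": 0, "ty": 0, "tz": 0, "rx": 0, "ry": 0, "rz": 0.13, "jaw": 5},
    {"tx": 0, "ty": 0, "tz": 0, "rx": 0, "ry": 0, "rz": 0.13, "jaw": 5},
    {"tx": 0, "ty": 0, "tz": 0, "rx": 0, "ry": 0, "rz": 0.13, "jaw": 5},
    {"tx": 0, "ty": 0, "tz": 0, "rx": 0, "ry": 0, "rz": 0.13, "jaw": 5},
    {"tx": 0, "ty": 0, "tz": 0, "rx": 0, "ry": 0, "rz": 0.13, "jaw": 5},
    {"tx": 0, "ty": 0, "tz": 0, "rx": 0, "ry": 0, "rz": 0.13, "jaw": 5},
    {"tx": 0, "ty": 0, "tz": 0, "rx": 0, "ry": 0, "rz": 0.13, "jaw": 5},
    {"tx": 0, "ty": 0, "tz": 0, "rx": 0, "ry": 0, "rz": 0.13, "jaw": 5},
    {"tx": 0, "ty": 0, "tz": 0, "rx": 0, "ry": 0, "rz": 0.13, "jaw": 5},
    {"tx": 0, "ty": 0, "tz": 0, "rx": 0, "ry": 0, "rz": 0.13, "jaw": 5},
    {"tx": 0, "ty": 0, "tz": 0, "rx": 0, "ry": 0, "rz": 0, "jaw": 5},
    {"tx": 0, "ty": 0, "tz": 0, "rx": 0, "ry": 0, "rz": 0, "jaw": 5},
  ],
)

```text
time_s: 46.15
ee_pos: [0.544, 0.3128, 0.2469]
ee_rot: [-3.14, 0.001, 1.554]
wrist_force: [1.2, -0.6, -2.0]
finger_gap: 0.0129
```

```bash
python3 - <<'E'
from h import *
togo((0.5483,0.3175,0.0537),1.541); lip()
im,d=snap('top','t26.png')
E
```

```text
TCP [0.544  0.3128 0.2469] rot [-3.1396e+00  1.4000e-03  1.5542e+00] gap 0.0129 t 46.15
tool cm [ 0.51  0.46 19.32] rz 0.013 joints [-0.17  0.47 -0.54  1.59  0.26  1.16 -0.78]
lip [0.4549 0.3142 0.1915] tilt 0.002 gap 0.012934535660494247 t 46.15 q [-0.17  0.47 -0.54  1.59  0.26  1.16 -0.78]
```

View pics/t26.png

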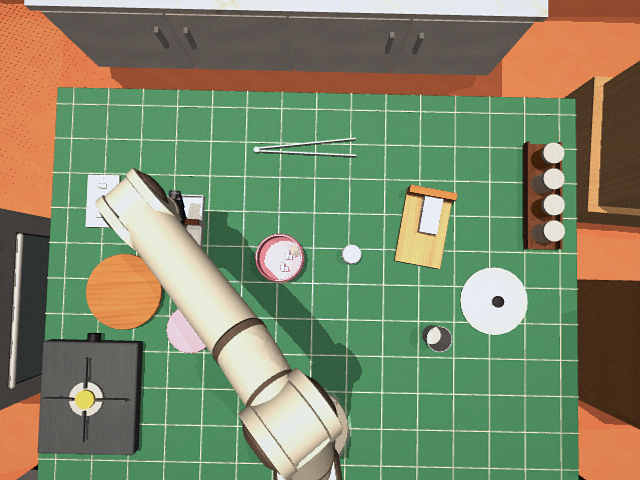

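Jar upright with pieces at (285,260). Lower the tray onto its old place.

Request:
apply_moves(
  targets=[
    {"tx": 0.5, "ty": 0.45, "tz": 2, "rx": 0, "ry": 0, "rz": 0.013, "jaw": 5},
    {"tx": 0, "ty": 0, "tz": 4, "rx": 0, "ry": 0, "rz": 0, "jaw": 5},
    {"tx": 0, "ty": 0, "tz": 4, "rx": 0, "ry": 0, "rz": 0, "jaw": 5},
    {"tx": 0, "ty": 0, "tz": 4, "rx": 0, "ry": 0, "rz": 0, "jaw": 5},
    {"tx": 0, "ty": 0, "tz": 2.5, "rx": 0, "ry": 0, "rz": 0, "jaw": 5},
    {"tx": 0, "ty": 0, "tz": 1.5, "rx": 0, "ry": 0, "rz": 0, "jaw": 5},
    {"tx": 0, "ty": 0, "tz": 0.8, "rx": 0, "ry": 0, "rz": 0, "jaw": 5},
    {"tx": 0, "ty": 0, "tz": 0.2, "rx": 0, "ry": 0, "rz": 0, "jaw": 5},
    {"tx": 0, "ty": 0, "tz": 0, "rx": 0, "ry": 0, "rz": 0, "jaw": 5},
    {"tx": 0, "ty": 0, "tz": 0, "rx": 0, "ry": 0, "rz": 0, "jaw": 5},
  ],
)

```text
time_s: 47.2
ee_pos: [0.5496, 0.3184, 0.0587]
ee_rot: [3.141, -0.0, 1.538]
wrist_force: [-0.5, 0.0, -2.8]
finger_gap: 0.0128
```

Request:
apply_moves(
  targets=[
    {"tx": 0, "ty": 0, "tz": 0.2, "rx": 0, "ry": 0, "rz": 0, "jaw": 5},
    {"tx": 0, "ty": 0, "tz": 0.2, "rx": 0, "ry": 0, "rz": 0, "jaw": 5},
    {"tx": 0, "ty": 0, "tz": 0.1, "rx": 0, "ry": 0, "rz": 0, "jaw": 5},
    {"tx": 0, "ty": 0, "tz": 0, "rx": 0, "ry": 0, "rz": 0, "jaw": 5},
    {"tx": 0, "ty": 0, "tz": 0, "rx": 0, "ry": 0, "rz": 0, "jaw": 5},
  ],
)

```text
time_s: 47.7
ee_pos: [0.5491, 0.3179, 0.0537]
ee_rot: [3.142, 0.001, 1.538]
wrist_force: [-2.3, -2.2, 6.5]
finger_gap: 0.0126
```

Force turned to +6.5 N upward: standing on the counter. Release and rise.

Request:
apply_moves(
  targets=[
    {"tx": 0, "ty": 0, "tz": -0.1, "rx": 0, "ry": 0, "rz": 0, "jaw": 5},
    {"tx": 0, "ty": 0, "tz": 0, "rx": 0, "ry": 0, "rz": 0, "jaw": 25},
    {"tx": 0, "ty": 0, "tz": 0, "rx": 0, "ry": 0, "rz": 0, "jaw": 60},
    {"tx": 0, "ty": 0, "tz": 0, "rx": 0, "ry": 0, "rz": 0, "jaw": 60},
    {"tx": 0, "ty": 0, "tz": 0, "rx": 0, "ry": 0, "rz": 0, "jaw": 60},
    {"tx": 0, "ty": 0, "tz": -1, "rx": 0, "ry": 0, "rz": 0, "jaw": 60},
    {"tx": 0, "ty": 0, "tz": -4, "rx": 0, "ry": 0, "rz": 0, "jaw": 60},
    {"tx": 0, "ty": 0, "tz": -4, "rx": 0, "ry": 0, "rz": 0, "jaw": 60},
    {"tx": 0, "ty": 0, "tz": -4, "rx": 0, "ry": 0, "rz": 0, "jaw": 60},
    {"tx": 0, "ty": 0, "tz": -4, "rx": 0, "ry": 0, "rz": 0, "jaw": 60},
    {"tx": -4, "ty": 0, "tz": -4, "rx": 0, "ry": 0, "rz": 0, "jaw": 60},
    {"tx": -4, "ty": 0, "tz": -2, "rx": 0, "ry": 0, "rz": 0, "jaw": 60},
    {"tx": -4, "ty": 0, "tz": 0, "rx": 0, "ry": 0, "rz": 0, "jaw": 60},
    {"tx": -4, "ty": 0, "tz": 0, "rx": 0, "ry": 0, "rz": 0, "jaw": 60},
    {"tx": 0, "ty": 0, "tz": 0, "rx": 0, "ry": 0, "rz": 0, "jaw": 60},
  ],
)

```text
time_s: 49.2
ee_pos: [0.5447, 0.155, 0.2794]
ee_rot: [-3.141, 0.006, 1.529]
wrist_force: [0.5, -1.2, 0.8]
finger_gap: 0.0512
```

```bash
python3 - <<'E'
from h import *
im,d=snap('wrist','w27.png'); im,d=snap('top','t27.png'); X=cloud('top',d)
m=(X[...,2]>0.065)&(X[...,2]<0.095)&(abs(X[...,0]-.55)<.06)&(abs(X[...,1]-.32)<.08)
r=cv2.minAreaRect((X[m][:,:2]*1000).astype(np.float32)); print('bar',r,np.median(X[m][:,2]))
m=(X[...,2]>0.045)&(X[...,2]<0.062)&(abs(X[...,0]-.595)<.08)&(abs(X[...,1]+.32)<.07)
print(fitrect(X,im,(0.595,-0.323),0.08,(0.045,0.062),thr=150))
im,d=snap('side','s27.png'); togo((0,0,0))
E
```

```text
bar ((549.2314453125, 344.0167541503906), (13.903566360473633, 41.87364196777344), 0.6815356016159058) 0.08104110504596407
(array([ 0.59380347, -0.3232355 ]), array([49.97538376, 98.11847687]), np.float64(-0.1515659571166441), np.float64(0.05316148169039103), array([430.54651163, 215.39534884]))
TCP [0.5437 0.1631 0.2794] rot [-3.1410e+00  6.0000e-04  1.5377e+00] gap 0.0513 t 49.35
tool cm [-18.08 -53.79  27.98] rz None joints [ 0.09  0.32 -0.53  1.7   0.18  1.17 -0.52]
```

View pics/w27.png

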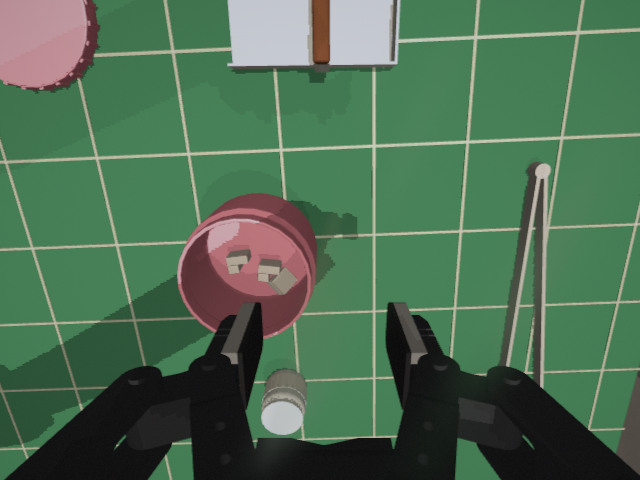

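View pics/s27.png

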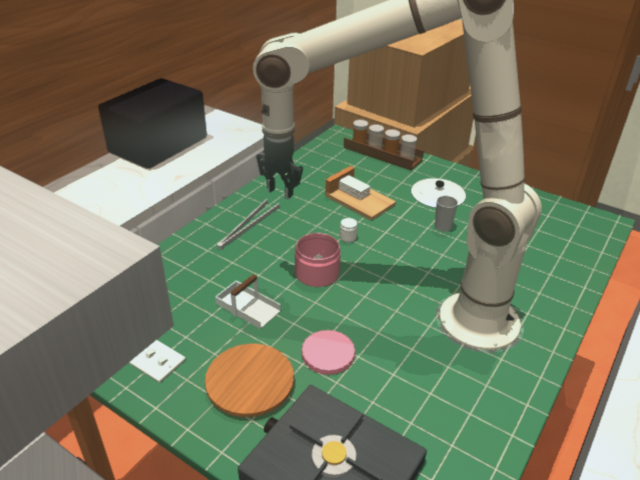

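View pics/t27.png

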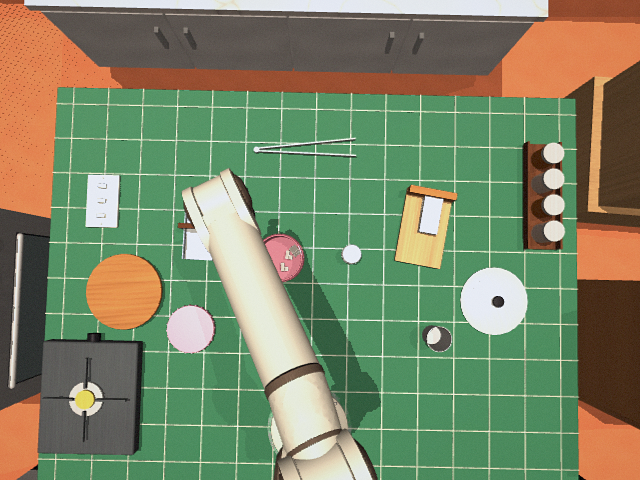

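Three pieces are in the upright jar, the tray stands empty on the counter, the pile is square against the stop, and nothing is left over. Handing in.

```bash
python3 - <<'E'
from h import *
print(robot.hand_in())
E
```

```text
the job is handed in; nothing more can be done
None
```

I packed everything up in the order asked and handed the job in at about 49 s of the 200 s.

- **Tiles:** Two white tiles were on the counter, and I laid both on the pile lengthwise. I squared the five-tile pile by squeezing its sides and pushing its end until it stopped against the end stop. The close-up check put the top tile's centre at about -49 mm from the stop (flush is -50) and turned within about 2 mrad of the board. No lower tile showed past it. The last overhead check, from farther away, read about 1.5 mm and 9 mrad different, which is within its resolution.
- **Trim pieces:** The tray held three. I carried it by its bar and tipped it to about 28°, and all three slid into the jar. The last wrist picture shows them on the jar's floor, with the jar upright and in the same place.
- **Tray:** It is empty and back where it started, standing on the counter. In the last check its bar was at the same height and the same position across the bar. The arm hid part of the bar, so I could not check its position along the bar.
- **Other things:** None of the other kitchen things looked moved in the last overhead and side pictures, and I saw no sign that the jar or tray had been knocked.

No check failed. Wrist force was about 33 N at most in the readings I took, and the arm was clear of everything at hand-in.

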